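Pack a table-screen frame kit in the divided tray and close it

TASK

Pack this frame kit: first slide the tray's two dividers so that the bay at the lip end is long enough for the long rails, the middle bay for the short rails and the last bay for the stand feet, each with 6 mm or more to spare. Then lay every rail and foot that is on the table flat on the floor of its bay, lengthwise along the tray. Last, put on the cover: it is too long to go straight in, so hold it tilted, tuck one end under the lip, lower the other end until it lies flat on the ledges all round, and let go; leave the other things on the table alone.

Things in the scene. Friction and masses are not known exactly. Their poses are not given: they have to be found in the camera images.
- tote: open tray of pale wood, fixed to the table, 380 mm long (its x), 168 mm wide (its y); origin on the table under its centre, z up. Its -x end, with the dark lip, is towards the robot. Inside, its floor is 8 mm above the table and clear from x -176 to +176 and y -70 to +70 mm. Walls 14 mm thick, 46 mm high.
- tote_ledge (a point): centre of the opening at ledge height, 46 mm above the table: the wall tops form a ledge 9 mm wide all round, inside a 5 mm thick rim that rises to 55 mm on three sides. The recess for the cover inside the rim is x -185 to +185, y -79 to +79 mm. Axes as the tote's.
- tote_lip (a point): middle of the lower inner edge of the lip, at tote x = -169 mm, 61 mm above the table. At the -x end the rim rises to 61 mm and carries the lip, a 4 mm plate (z 61 to 65 mm) over the whole width, reaching 16 mm in over the ledge end and leaving a pocket 15 mm high and 16 mm deep beneath. Axes as the tote's.
- div_near_top (a point): middle of the top edge (42 mm above the table) of the divider nearer the lip: an upright aluminium plate 8 mm thick (tote x), 136 mm wide (tote y), 33 mm high, sliding along the tote's x only, stiffly (about 3 N), and staying where it is left. Pinch it across its thickness from above and slide it. Axes parallel to the tote's.
- div_far_top (a point): the same point of the other, identical divider, farther from the lip
- div_near (a joint): travel of the near divider, 0 to 0.130 m; its middle plane is at tote x = -0.110 + value
- div_far (a joint): travel of the far divider, 0 to 0.097 m; its middle plane is at tote x = 0.028 + value
- long1_c (a point): long dark wooden rail 135 x 20 x 24 mm (x, y, z), 60 g; this point is its centre, 12 mm above its underside. It lies on the table, its x along its length; may be absent
- long2_c (a point): long dark wooden rail 135 x 20 x 24 mm (x, y, z), 60 g; this point is its centre, 12 mm above its underside. It lies on the table, its x along its length; may be absent
- short1_c (a point): short dark wooden rail 90 x 20 x 24 mm (x, y, z), 40 g; this point is its centre, 12 mm above its underside. It lies on the table, its x along its length; may be absent
- short2_c (a point): short dark wooden rail 90 x 20 x 24 mm (x, y, z), 40 g; this point is its centre, 12 mm above its underside. It lies on the table, its x along its length; may be absent
- foot1_c (a point): dark wooden stand foot: base 60 x 20 x 11 mm with a block 34 x 20 mm on its middle, 24 mm high in all (x, y, z), 30 g; this point is its centre, 12 mm above its underside. It lies on the table, its x along its length
- foot2_c (a point): dark wooden stand foot: base 60 x 20 x 11 mm with a block 34 x 20 mm on its middle, 24 mm high in all (x, y, z), 30 g; this point is its centre, 12 mm above its underside. It lies on the table, its x along its length
- cover_grip (a point): centre of the grip block on the tote's flat plywood cover. Cover 360 (x) x 148 (y) x 6 mm, about 240 g, the same either way round; the dark grip block in the middle of its top is 44 (x) x 24 (y) x 34 mm high. The point is 23 mm above the cover's underside; z is normal to the cover, upwards. Lip edge to far rim is 354 mm, so the cover cannot go straight down.
- hammer: bystander, to be left alone: hammer, about 270 mm long; origin at its underside or handle
- chisel: bystander, to be left alone: carving tool with a round handle, about 200 mm long; origin at its underside or handle
- brush: bystander, to be left alone: brush, 180 mm long; origin at its underside or handle
- glue: bystander, to be left alone: closed white jar, 60 mm across, 85 mm tall; origin at its underside or handle
- mug: bystander, to be left alone: white mug, 76 mm across, 90 mm tall; origin at its underside or handle
There are look-alikes about, which are no part of the job. What is shaped like the part that bears long2_c but green is not meant.

How it is judged:
By the outcome, as a careful person would: the job done as asked, in the order asked, and still so for the second after the job is handed in, with the robot touching nothing.
Of long1, long2 only 1 to 2 are there at a start; the rules pass over those that are not, and their reading is None.
Of short1, short2 only 1 to 2 are there at a start; the rules pass over those that are not, and their reading is None.
At some moment in a run one of long1, long2, short1, short2, foot1, foot2 may be knocked a few centimetres aside while the robot is not near it.
It also fails if it takes over 210 s, if anything falls off the work surface, if the arm or the gripper's body presses on something with over 40 N, if the wrist force passes 120 N, or if a joint passes its speed limit or range.

ROBOT

A 6-joint arm with a two-finger parallel gripper is mounted at the origin on the work surface. World frame = base frame: x ahead of the robot, y to its left, z up, the work surface at z = 0. Lengths are in mm, angles in degrees, forces in N, time in s.
With the tool pointing down it reaches from about 300 to 850 mm from the base axis. Payload 4.2 kg.
Tool frame: the origin (TCP) lies at the very end of the fingers, on their centre line; the grasp point (between the pads) lies 19 mm behind it; z points along the fingers, y is the direction in which the jaws open and shut (so a half turn about z gives the same grasp; the last joint's range is limited). The gripper opens to 91 mm and grips with 3 to 60 N. Pads are 32 mm wide; open, the fingers measure 118 mm over their backs; the gripper's body (76 mm by 178 mm) begins 60 mm behind the grasp point.
Start: joints at [66.578, 18.312, 89.639, -0, 72.044, -1.146], TCP at [217.974, 532.1, 213.976] pointing down, gripper open.
Joint ranges: [-177.97, 177.97], [-48.28, 115.42], [12.27, 149.76], [-77.06, 257.06], [2.81, 150.46], [-146.56, 146.56]. Speed limits (degrees/s): [147.25, 147.25, 180, 180, 180, 180].

INTERFACE

Orientations are given as [roll, pitch, yaw] about the fixed x, y, z axes, in that order (R = Rz(yaw) Ry(pitch) Rx(roll)).
In Python, from workcell import monitor, eyes, job gives the robot as it stands.
- The arm moves only by the tool move_arm, never from a script. Its argument "increments" is a list that holds one entry, the list of rows, each a list of 7 numbers: the opening, from 0 (shut) to 1 (fully open), then the shift along the tool's x, y, z in cm, then the turn, a rotation vector about the tool's x, y, z in rad. In form: [[[jaw, x, y, z, ax, ay, az], ...]]. A call has 1 to 12 rows; each row shifts and turns the pose as measured when the row begins, along the tool's axes as they then stand; what a row does not reach is not made up. A row lasts 1/8 s, in which the tool goes at most 62.5 mm and 10.7 degrees, less where a joint would pass 70% of its speed; a pose out of reach is approached as far as the arm can. A call is refused whole if a number of a shift passes 6.25 or a number of a turn 0.188, either way. A call with a gripper value outside its range is refused whole. The fingers move at their own pace and stop on an object; "force" is the grip in N (left out, the last holds). Time passes only in rows, so rows that do not move let the fingers close. It gives the time, the measured TCP pose, the force and the opening at its end, in the units of the state.
- monitor.state(): the state, without advancing time (a new reading comes with each control period).
- eyes.grab_frame(name): name is "scene" or "top" or "wrist"; returns a dict with "color" (384x512x3 uint8, red, green, blue), "z_map" (384x512 float32, mm along the optical axis (not along the pixel's ray), 0 where there is no reading), "camera_matrix" (3x3 intrinsics, pixels), "dist_coeffs" ([k1, k2, p1, p2, k3] as OpenCV has them; the pictures are not rectified), "rvec" (rotation vector, rad) and "tvec" (3), from world to camera coordinates, as OpenCV has them. Camera axes: x right, y down, z forward; pixel columns grow to the right and rows downward; lengths in mm; the calibration is good to about 2 mm. A picture is of the moment at which its call begins.
- job.job_done(): hands the job in, once; it reports no verdict.
The state is a dict: "time_s": time; "qpos": joint angles; "qvel": joint speeds; "effort": joint torques, N m; "ee_pos": TCP position; "ee_rot": TCP orientation; "force": force on the tool from outside, world axes, zero at the start; "torque": the same for the moment, N m; "gripper_width": finger opening in mm.
Only numpy, scipy, OpenCV 4.12 (cv2) and the standard library are available. Lean on these libraries where they do the work, as an engineer would, in place of code of your own. Each camera call takes 0.05 s, during which the arm holds its last target. There are 200 camera calls.

## Working session

There is one attempt and no reset: what is moved stays moved. The work goes in short steps, Python scripts to look and compute and a tool call to move; the robot and the scene stay as the last step left them, time stands still between calls to the robot, and variables do not carry over. Pictures are saved under pics/ and viewed, about 12 in all and at most 16, crops included, and the job is handed in when it is done.

Besides the shell and the picture viewer there is one more tool, called after ">>>" by a JSON object that holds its "name" and its "arguments", one argument or row to a line. move_arm: Moves the arm, as the interface text tells. Its arguments: {"type":"object","properties":{"increments":{"type":"array"},"force":{"type":"number"}},"required":["increments"]}

```bash
mkdir -p pics; ls; cat > h.py <<'E'
import numpy as np, cv2
from workcell import monitor, eyes, job
from scipy.spatial.transform import Rotation as R
def grab(n):
    f=eyes.grab_frame(n); np.savez(f'{n}.npz',**{k:np.asarray(v) for k,v in f.items()}); return f
def load(n): return dict(np.load(f'{n}.npz'))
def save(f,name): cv2.imwrite('pics/'+name,cv2.cvtColor(f['color'],cv2.COLOR_RGB2BGR))
def cam(f):
    Rm=cv2.Rodrigues(np.asarray(f['rvec'],float))[0]; t=np.asarray(f['tvec'],float).ravel(); return Rm,t
def ray(f,uv,z):
    "pixels to world points on plane z"
    Rm,t=cam(f); uv=np.asarray(uv,float).reshape(-1,1,2)
    n=cv2.undistortPoints(uv,np.asarray(f['camera_matrix'],float),np.asarray(f['dist_coeffs'],float))[:,0]
    d=np.c_[n,np.ones(len(n))]@Rm; c=-Rm.T@t
    return c+d*((z-c[2])/d[:,2])[:,None]
def pts(f):
    "world map HxWx3 from depth"
    z=np.asarray(f['z_map'],float); h,w=z.shape
    uv=np.stack(np.meshgrid(np.arange(w),np.arange(h)),-1).reshape(-1,1,2).astype(float)
    n=cv2.undistortPoints(uv,np.asarray(f['camera_matrix'],float),np.asarray(f['dist_coeffs'],float))[:,0]
    Rm,t=cam(f); p=(np.c_[n,np.ones(len(n))]*z.reshape(-1,1)-t)@Rm
    p[z.reshape(-1)==0]=np.nan
    return p.reshape(h,w,3)
E
python3 - <<'E'
from h import *
print(monitor.state())
fs=[grab(n) for n in('scene','top')]
for n,f in zip(('scene','top'),fs):
    Rm,t=cam(f); print(n,-Rm.T@t,Rm[2], f['camera_matrix'][0][0])
im=np.vstack([f['color'] for f in fs])
for n,f in zip('st',fs): cv2.imwrite(f'pics/{n}0.png',cv2.resize(cv2.cvtColor(f['color'],cv2.COLOR_RGB2BGR),(800,600),interpolation=cv2.INTER_CUBIC))
E
```

```text
pics
{'time_s': 0.0, 'qpos': array([ 6.65797316e+01,  1.83511326e+01,  8.97075160e+01, -9.52684607e-04,
        7.20442026e+01, -1.14819043e+00]), 'qvel': array([-0.01725676, -0.01484321, -0.02571572, -0.02850709, -0.08369063,
       -0.03155164]), 'effort': array([-6.65213483e-04, -4.12455225e+01, -2.31963426e+01,  7.24799163e-02,
        4.58368845e-02, -1.40605171e-04]), 'ee_pos': array([217.74711112, 531.61537889, 213.11786819]), 'ee_rot': array([-1.79897151e+02, -1.15539572e-03,  1.57728216e+02]), 'force': array([-0.57464465, -0.31107556,  0.44032197]), 'torque': array([ 0.02594632,  0.00722122, -0.05395044]), 'gripper_width': 91.07356399780008}
scene [1292.44466252  495.68406537 1115.87285614] [-0.58380254 -0.32691869 -0.74316806] 461.26281009222083
top [ 395.21905986   48.79815259 1146.48209837] [ 0.05777195 -0.0055467  -0.9983144 ] 369.1771901898934
```

View pics/t0.png

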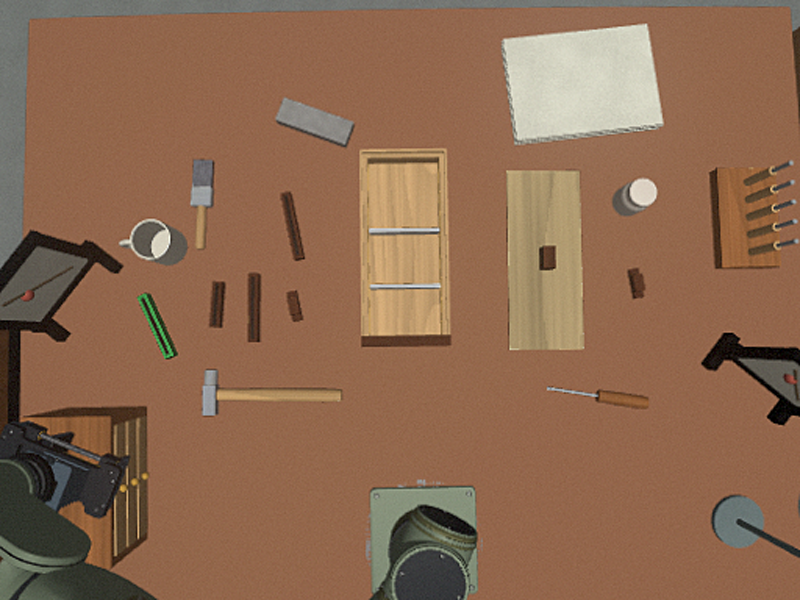

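View pics/s0.png

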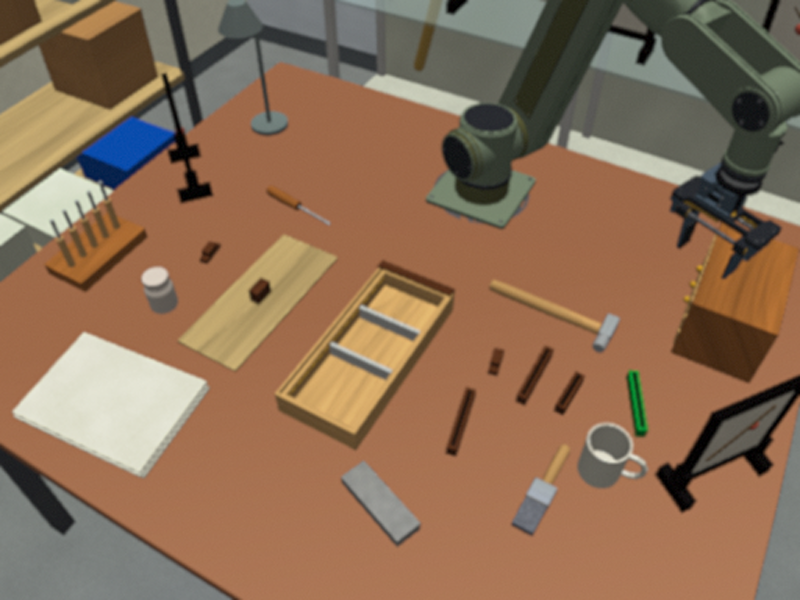

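The top view shows two dark long rails at (291,226) and (254,307), a short rail at (217,304), and feet at (294,306) and (636,283). The green rail at (157,325) is the look-alike. The tray is at (405,247), with dividers at rows 231 and 286, and the cover grip is at (547,257). Next I measure them all.

```bash
cat > meas.py <<'E'
from h import *
def dark(f,zt=24,plane=24,lo=40):
    "dark-brown top-face blobs -> centre, length, width, yaw"
    c=f['color']; hsv=cv2.cvtColor(c,cv2.COLOR_RGB2HSV)
    m=((hsv[...,2]<110)&((hsv[...,0]<14)|(hsv[...,0]>170))&(hsv[...,1]>90)).astype(np.uint8)
    n,l,s,ce=cv2.connectedComponentsWithStats(m); out=[]
    for i in range(1,n):
        if s[i,4]<lo: continue
        cs=max(cv2.findContours((l==i).astype(np.uint8),cv2.RETR_EXTERNAL,cv2.CHAIN_APPROX_NONE)[0],key=len)
        ys,xs=np.nonzero(l==i); P=ray(f,np.c_[xs,ys],plane)[:,:2]
        (cx,cy),(w,h),a=cv2.minAreaRect(P.astype(np.float32))
        if w<h: w,h,a=h,w,a+90
        out.append((ce[i].round(1),s[i,4],np.round([cx,cy,w,h,(a+90)%180-90],1),P.mean(0).round(1)))
    return out
E
python3 - <<'E'
from meas import *
f=load('top')
for o in dark(f):
    if o[1]<1200: print(*o)
P=pts(f)
# cover: height ~6; tote: height map
z=P[...,2]; print('table z',np.nanmedian(z[250:300,170:220]))
print('depth rows tote col 260:',np.c_[np.arange(92,226,1),P[92:226,262,0].round(),z[92:226,262].round()][::1].astype(int).tolist())
print('row 200:',[(u,int(P[200,u,1]),int(round(z[200,u]))) for u in range(224,294)])
E
python3 - <<'E'
from h import *
f=load('top');c=cv2.cvtColor(f['color'],cv2.COLOR_RGB2BGR)
cv2.imwrite('pics/c1.png',cv2.resize(c[90:240,80:280],(800,600),interpolation=cv2.INTER_CUBIC))
E
```

```text
[457.6 139.4] 232 [ 6.219e+02 -5.948e+02  2.015e+02  1.610e+01  1.000e-01] [ 620.2 -594.6]
[186.9 144. ] 271 [618.4 244.9 137.3  21.7  10.7] [619.8 244.8]
[ 54.9 162.3] 238 [567.2 655.3 130.5  71.2  45.2] [571.5 653.2]
[350.6 164.3] 107 [ 546.2 -254.8   43.    29.     4.3] [ 547.6 -256.4]
[407.1 180.9] 149 [ 493.3 -430.1   57.7   27.6    8.9] [ 493.6 -429.5]
[162.7 196.1] 305 [ 4.599e+02  3.206e+02  1.315e+02  2.150e+01 -3.000e-01] [461.1 320. ]
[138.8 194.4] 201 [467.4 393.4  89.2  25.2  -3.5] [467.6 392.9]
[188.2 195.7] 135 [461.  242.5  60.   21.5  10.8] [460.8 242.1]
[ 99.3 209.3] 51 [426.8 515.4 112.9   4.3  24.6] [424.3 514.1]
[ 30.7 210.2] 162 [429.4 729.3  98.7  42.1  72.6] [425.3 726.4]
[  4.6 238.7] 292 [335.9 803.2 185.1  39.4   2.6] [339.7 806.7]
[465.6 224.2] 157 [ 358.5 -613.2   87.2   64.1   68.8] [ 356.8 -605.8]
[258.1 217.9] 376 [388.7  26.4 173.1  18.2  88.9] [389.3  30.7]
[  1.9 267.3] 52 [2.509e+02 8.121e+02 4.240e+01 1.560e+01 7.000e-01] [252.8 814. ]
[ 62.1 264.2] 366 [248.8 653.2 240.2  48.1  89.2] [259.9 627.7]
[ 85.1 349. ] 65 [ 10.1 559.5  61.2  21.1 -52.4] 
[... 2638 characters left out ...]
, (251, 51, 11), (252, 48, 7), (253, 45, 9), (254, 42, 11), (255, 38, 6), (256, 35, 8), (257, 32, 6), (258, 29, 7), (259, 26, 8), (260, 23, 9), (261, 20, 6), (262, 17, 8), (263, 14, 4), (264, 11, 10), (265, 7, 6), (266, 5, 11), (267, 1, 5), (268, -1, 8), (269, -4, 8), (270, -7, 10), (271, -10, 4), (272, -13, 7), (273, -16, 4), (274, -19, 6), (275, -22, 10), (276, -25, 7), (277, -28, 11), (278, -32, 4), (279, -35, 9), (280, -38, 10), (281, -41, 4), (282, -42, 35), (283, -44, 49), (284, -47, 46), (285, -50, 49), (286, -52, 56), (287, -55, 53), (288, -63, 2), (289, -67, -4), (290, -70, -3), (291, -73, -1), (292, -76, 1), (293, -79, 0)]<stdin>:8: RuntimeWarning: invalid value encountered in cast
```

View pics/c1.png

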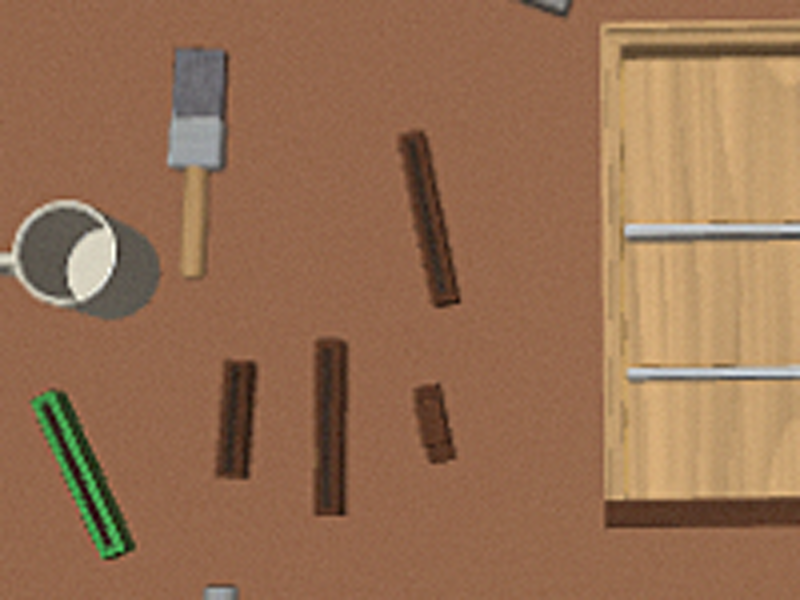

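The crop confirms brown long rails at (430,218) and (330,427), a brown short rail at (236,420) and a foot at (434,423). The rail at (80,475) is green, so it is left alone. Next I measure the tote, dividers and cover.

```bash
python3 - <<'E'
from meas import *
f=load('top');P=pts(f);c=f['color'];hsv=cv2.cvtColor(c,cv2.COLOR_RGB2HSV)
def rect(Q):
    (cx,cy),(w,h),a=cv2.minAreaRect(Q.astype(np.float32))
    if w<h:w,h,a=h,w,a+90
    return np.round([cx,cy,w,h,(a+90)%180-90],1)
# wood-coloured tote+cover by not-table colour
wood=((hsv[...,0]>14)&(hsv[...,0]<26)&(hsv[...,1]>60)&(hsv[...,2]>90)).astype(np.uint8)
n,l,s,ce=cv2.connectedComponentsWithStats(wood)
for i in range(1,n):
    if s[i,4]>1500:
        ys,xs=np.nonzero(l==i); print(ce[i],s[i],'z6',rect(ray(f,np.c_[xs,ys],6)[:,:2]),'z55',rect(ray(f,np.c_[xs,ys],55)[:,:2]))
m=np.zeros(P.shape[:2],bool); m[90:226,226:292]=True
m&=(P[...,2]>50)&(P[...,2]<72); print('rim depth',rect(P[m][:,:2]))
# dividers: grey low-saturation inside the tote
g=((hsv[...,1]<50)&(hsv[...,2]>110)).astype(np.uint8); g[:96]=0;g[216:]=0;g[:,:230]=0;g[:,292:]=0
n,l,s,ce=cv2.connectedComponentsWithStats(g)
for i in range(1,n):
    if s[i,4]>30:
        ys,xs=np.nonzero(l==i); Q=ray(f,np.c_[xs,ys],42)[:,:2]; print('div',ce[i],s[i],rect(Q),Q.mean(0).round(1))
# grip block top at z=40
hd=((hsv[...,2]<110)&((hsv[...,0]<14)|(hsv[...,0]>170))&(hsv[...,1]>90)); hd[:150]=0;hd[180:]=0;hd[:,:330]=0;hd[:,370:]=0
ys,xs=np.nonzero(hd); print('grip z40',rect(ray(f,np.c_[xs,ys],40)[:,:2]))
# scene cross-check
s=load('scene');hs=cv2.cvtColor(s['color'],cv2.COLOR_RGB2HSV)
for o in dark(s):
    if o[1]<600 and o[2][0]<800 and o[2][0]>350 and abs(o[2][1])<500: print('scene',*o)
E
```

```text
[258.27664935 154.60714848] [ 230   95   58  120 6351] z6 [588.1  25.6 374.8 176.9  -0.9] z55 [579.8  26.6 358.7 169.3  -0.9]
[348.22803703 166.1228037 ] [ 324  109   50  115 5293] z6 [ 546.6 -254.1  358.6  149.8   -0.8] z55 [ 540.1 -241.1  343.2  143.4   -0.8]
rim depth [ 5.702e+02  2.710e+01  3.810e+02  1.685e+02 -4.000e-01]
div [256.70491803 146.89344262] [236 146  45   3 122] [602.9  27.  133.    6.1  89. ] [603.3  30.9]
div [259.40196078 182.52941176] [237 181  45   4 102] [495.2  26.1 132.2   9.   88.9] [495.1  25. ]
grip z40 [ 544.  -250.4   42.4   28.8    3.7]
scene [133.5 161.2] 105 [ 507.9 -424.3   62.4   31.4   12.7] [ 506.1 -423.6]
scene [266.6 177.6] 191 [353.3  10.3 172.   17.6 -90. ] [353.1  11.9]
scene [166.  185.5] 99 [ 543.7 -256.3   52.3   30.9   -1.7] [ 543.9 -256.4]
scene [341.6 240.4] 269 [467.3 325.7 146.3  19.9  -0.8] [470.2 325.7]
scene [317.  231.4] 95 [475.2 248.4  61.3  17.3  10.9] [475.5 248.6]
scene [363.8 251.6] 195 [475.1 397.7 102.6  19.8  -3.8] [476.7 397.4]
scene [294.5 270.1] 296 [626.5 248.5 144.6  19.3  11.2] [629.1 249.4]
```

```bash
cat > plan.py <<'E'
from h import *
import sys
# usage: plan.py jaw x y z [yaw] [tilt] [nmin]  : world TCP target -> rows in tool axes (cm, rad)
def rows(p0,R0,p1,R1,jaw,nmin=1):
    w=(R0.inv()*R1).as_rotvec(); d=p1-p0
    n=max(nmin,int(np.ceil(np.linalg.norm(d)/58)),int(np.ceil(np.linalg.norm(w)/0.18)))
    out=[]
    for i in range(n):
        Ri=R0*R.from_rotvec(w*i/n)
        out.append([jaw]+np.round(Ri.inv().apply(d/n)/10,2).tolist()+np.round(w/n,3).tolist())
    return out
def ori(yaw,tilt=0): return R.from_euler('y',tilt,degrees=True)*R.from_euler('xyz',[180,0,yaw],degrees=True)
if __name__=='__main__':
    a=list(map(float,sys.argv[1:])); s=monitor.state()
    R0=R.from_euler('xyz',s['ee_rot'],degrees=True)
    yaw=a[4] if len(a)>4 else s['ee_rot'][2]; tilt=a[5] if len(a)>5 else 0
    print('t',round(s['time_s'],1),s['ee_pos'].round(1),s['ee_rot'].round(1),s['gripper_width'].round(1))
    for r in rows(s['ee_pos'],R0,np.array(a[1:4]),ori(yaw,tilt),a[0],int(a[6]) if len(a)>6 else 1): print(r,end=',')
    print()
E
python3 plan.py 0.5 603 27 150 89.2
```

```text
Traceback (most recent call last):
  File "plan.py", line 17, in <module>
    print('t',round(s['time_s'],1),s['ee_pos'].round(1),s['ee_rot'].round(1),s['gripper_width'].round(1))
                                                                             ^^^^^^^^^^^^^^^^^^^^^^^^
AttributeError: 'float' object has no attribute 'round'
```

```bash
sed -i "s/s\['gripper_width'\].round(1)/round(s['gripper_width'],1)/" plan.py; python3 plan.py 0.5 603 27 150 89.2
```

```text
t 0.1 [217.8 531.7 213.2] [-179.9   -0.   157.7] 91.7
[0.5, -4.56, -2.67, 0.53, -0.0, 0.0, 0.1],[0.5, -4.81, -2.21, 0.53, -0.0, 0.0, 0.1],[0.5, -5.0, -1.72, 0.53, -0.0, 0.0, 0.1],[0.5, -5.15, -1.21, 0.53, -0.0, 0.0, 0.1],[0.5, -5.24, -0.69, 0.53, -0.0, 0.0, 0.1],[0.5, -5.29, -0.17, 0.53, -0.0, 0.0, 0.1],[0.5, -5.28, 0.36, 0.53, -0.0, 0.0, 0.1],[0.5, -5.22, 0.88, 0.53, -0.0, 0.0, 0.1],[0.5, -5.1, 1.4, 0.53, -0.0, 0.0, 0.1],[0.5, -4.94, 1.9, 0.53, -0.0, 0.0, 0.1],[0.5, -4.73, 2.38, 0.53, -0.0, 0.0, 0.1],[0.5, -4.46, 2.84, 0.53, -0.0, 0.0, 0.1],
```

>>> {"name": "move_arm", "arguments": {
  "increments": [
    [[0.5,-4.6,-2.7,0.5,0,0,0.1],[0.5,-4.8,-2.2,0.5,0,0,0.1],[0.5,-5,-1.7,0.5,0,0,0.1],[0.5,-5.1,-1.2,0.5,0,0,0.1],[0.5,-5.2,-0.7,0.5,0,0,0.1],[0.5,-5.3,-0.2,0.5,0,0,0.1],[0.5,-5.3,0.4,0.5,0,0,0.1],[0.5,-5.2,0.9,0.5,0,0,0.1],[0.5,-5.1,1.4,0.5,0,0,0.1],[0.5,-4.9,1.9,0.5,0,0,0.1],[0.5,-4.7,2.4,0.5,0,0,0.1],[0.5,-4.5,2.8,0.5,0,0,0.1]]
  ],
  "force": 30
}}

```text
time_s: 1.6
ee_pos: [601.9, 7.7, 147.6]
ee_rot: [-179.7, 0.1, 87.1]
force: [0.4, 0.3, 0.5]
gripper_width: 45.8
```

>>> {"name": "move_arm", "arguments": {
  "increments": [
    [[0.5,1.9,0.1,2,0,0,-0.036],[0.5,0,0,4,0,0,0],[0.5,0,0,4,0,0,0],[0.5,0,0,2.3,0,0,0],[0,0,0,0,0,0,0],[0,0,0,0,0,0,0],[0,0,0,0,0,0,0],[0,0,0,0,0,0,0]]
  ]
}}

```text
time_s: 2.6
ee_pos: [605.3, 21.8, 20.7]
ee_rot: [-179.7, 0.2, 88.7]
force: [-4.1, 0.1, -2.6]
gripper_width: 8.5
```

>>> {"name": "move_arm", "arguments": {
  "increments": [
    [[0,0,1.2,0,0,0,0],[0,0,1.2,0,0,0,0],[0,0,1.2,0,0,0,0],[0,0,1.2,0,0,0,0],[0,0,1,0,0,0,0],[0,0,0.4,0,0,0,0],[0,0,0,0,0,0,0]]
  ]
}}

```text
time_s: 3.48
ee_pos: [671.2, 21.3, 20.7]
ee_rot: [-179.6, 0.2, 89.0]
force: [-2.6, 2.5, 0.1]
gripper_width: 7.6
```

>>> {"name": "move_arm", "arguments": {
  "increments": [
    [[0,0,-0.4,0,0,0,0],[0,0,0,0,0,0,0],[0.4,0,0,0,0,0,0],[0.4,0,0,0,0,0,0],[0.4,0,0,-4,0,0,0],[0.4,0,0,-4,0,0,0]]
  ]
}}

```text
time_s: 4.22
ee_pos: [666.5, 20.6, 99.8]
ee_rot: [-179.4, 0.2, 88.7]
force: [1.4, -0.3, 0.6]
gripper_width: 36.4
```

>>> {"name": "move_arm", "arguments": {
  "increments": [
    [[0.4,0.5,-4.3,0,0,0,0],[0.4,0,-4.3,0,0,0,0],[0.4,0,-4.3,0,0,0,0],[0.4,0,-4,0,0,0,0],[0.4,0,0,0,0,0,0]]
  ]
}}

```text
time_s: 4.85
ee_pos: [496.1, 29.0, 105.8]
ee_rot: [179.8, 0.1, 88.4]
force: [0.1, -1.4, -0.3]
gripper_width: 36.6
```

>>> {"name": "move_arm", "arguments": {
  "increments": [
    [[0.4,0,0.1,4,0,0,0],[0.4,0,0,4,0,0,0],[0.4,0,0,0.4,0,0,0],[0,0,0,0,0,0,0],[0,0,0,0,0,0,0],[0,0,0,0,0,0,0],[0,0,0,0,0,0,0]]
  ]
}}

```text
time_s: 5.72
ee_pos: [502.7, 28.6, 24.5]
ee_rot: [179.3, 0.1, 88.4]
force: [0.4, 0.6, -8.5]
gripper_width: 8.2
```

>>> {"name": "move_arm", "arguments": {
  "increments": [
    [[0,0,1,0,0,0,0],[0,0,1,0,0,0,0],[0,0,1,0,0,0,0],[0,0,1,0,0,0,0],[0,0,0.6,0,0,0,0],[0,0,0,0,0,0,0]]
  ]
}}

```text
time_s: 6.48
ee_pos: [551.3, 28.2, 24.5]
ee_rot: [179.5, 0.1, 88.5]
force: [-2.0, 1.5, -4.6]
gripper_width: 8.0
```

>>> {"name": "move_arm", "arguments": {
  "increments": [
    [[0.4,0,0,0,0,0,0],[0.4,0,0,0,0,0,0],[0.4,0,0,-4,0,0,0],[0.5,0,0,-5,0,0,0],[0.5,0,0,-4,0,0,0]]
  ]
}}

```text
time_s: 7.1
ee_pos: [553.2, 26.8, 159.0]
ee_rot: [178.9, 0.1, 88.1]
force: [1.4, -0.1, -0.5]
gripper_width: 45.8
```

```bash
python3 plan.py 0.5 460 321 150 180
```

```text
t 7.1 [553.2  26.8 159. ] [1.789e+02 1.000e-01 8.810e+01] 45.8
[0.5, 3.23, -1.14, 0.07, 0.002, 0.002, -0.178],[0.5, 3.38, -0.55, 0.08, 0.002, 0.002, -0.178],[0.5, 3.43, 0.06, 0.09, 0.002, 0.002, -0.178],[0.5, 3.36, 0.66, 0.09, 0.002, 0.002, -0.178],[0.5, 3.19, 1.25, 0.1, 0.002, 0.002, -0.178],[0.5, 2.92, 1.8, 0.1, 0.002, 0.002, -0.178],[0.5, 2.56, 2.28, 0.1, 0.002, 0.002, -0.178],[0.5, 2.11, 2.7, 0.1, 0.002, 0.002, -0.178],[0.5, 1.6, 3.03, 0.1, 0.002, 0.002, -0.178],
```

>>> {"name": "move_arm", "arguments": {
  "increments": [
    [[0.5,3.2,-1.1,0,0,0,-0.178],[0.5,3.4,-0.5,0,0,0,-0.178],[0.5,3.4,0.1,0,0,0,-0.178],[0.5,3.4,0.7,0,0,0,-0.178],[0.5,3.2,1.2,0,0,0,-0.178],[0.5,2.9,1.8,0,0,0,-0.178],[0.5,2.6,2.3,0,0,0,-0.178],[0.5,2.1,2.7,0,0,0,-0.178],[0.5,1.6,3,0,0,0,-0.178],[0.5,0,0,0,0,0,0]]
  ]
}}

```text
time_s: 8.35
ee_pos: [465.8, 328.2, 170.6]
ee_rot: [179.6, 3.5, -177.9]
force: [-0.5, -0.1, -0.1]
gripper_width: 45.3
```

```bash
cat > look.py <<'E'
from meas import *
f=grab('top');hsv=cv2.cvtColor(f['color'],cv2.COLOR_RGB2HSV)
g=((hsv[...,1]<50)&(hsv[...,2]>110)).astype(np.uint8); g[:96]=0;g[216:]=0;g[:,:230]=0;g[:,292:]=0
n,l,s,ce=cv2.connectedComponentsWithStats(g)
for i in range(1,n):
    if s[i,4]>40:
        ys,xs=np.nonzero(l==i); print('div',s[i],ray(f,np.c_[xs,ys],42)[:,:2].mean(0).round(1))
for o in dark(f):
    if o[1]<500 and 380<o[2][0]<720 and abs(o[2][1])<460: print(*o)
E
cat > wlook.py <<'E'
from meas import *
import sys
f=grab('wrist'); s=monitor.state(); print(s['ee_pos'].round(1),s['ee_rot'].round(1))
for o in dark(f,plane=float(sys.argv[1]) if len(sys.argv)>1 else 24,lo=800): print(*o)
E
python3 look.py; python3 wlook.py; python3 -c "
from h import *
save(load('wrist'),'w1.png')"
```

```text
div [236 124  45   4 133] [668.5  19.1]
div [236 163  45   4 125] [551.4  30.2]
[187.  144.1] 264 [618.8 244.7 136.7  21.1  10.8] [619.5 244.7]
[351.1 164.5] 94 [ 547.2 -258.    41.3   22.     2.4] [ 547.1 -258. ]
[407.1 180.8] 144 [ 493.3 -430.1   57.7   27.6    8.9] [ 493.7 -429.4]
[188.2 195.8] 130 [460.3 242.4  58.7  21.4  12. ] [460.3 242.2]
[162.6 212. ] 92 [ 4.140e+02  3.209e+02  3.980e+01  2.130e+01 -3.000e-01] [412.5 320.5]
[258.3 217.9] 373 [388.7  26.4 173.   18.2  88.9] [389.2  30. ]
[466.3 326.3 170.5] [ 179.6    3.5 -178. ]
[315.7 167.6] 1063 [464.4 391.6  91.3  21.2  -5.9] [461.  390.8]
```

View pics/w1.png

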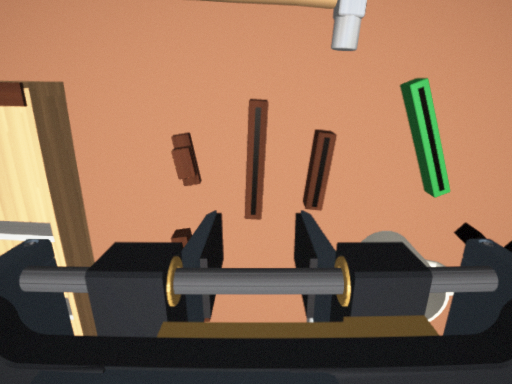

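```bash
python3 plan.py 0.6 461 320 60 179.7 0 4
```

```text
t 8.4 [466.3 326.3 170.5] [ 179.6    3.5 -178. ] 45.4
[0.6, 0.3, -0.17, 2.75, 0.002, 0.015, 0.01],[0.6, 0.26, -0.17, 2.75, 0.002, 0.015, 0.01],[0.6, 0.22, -0.16, 2.76, 0.002, 0.015, 0.01],[0.6, 0.17, -0.16, 2.76, 0.002, 0.015, 0.01],
```

>>> {"name": "move_arm", "arguments": {
  "increments": [
    [[0.6,0.3,-0.2,2.8,0,0.015,0.01],[0.6,0.2,-0.2,2.8,0,0.015,0.01],[0.6,0.2,-0.2,2.8,0,0.015,0.01],[0.6,0.1,-0.1,2.6,0,0.015,0.01],[0.6,0,0,0,0,0,0]]
  ]
}}

```text
time_s: 9.07
ee_pos: [467.5, 314.7, 60.1]
ee_rot: [179.4, 0.3, 178.7]
force: [0.1, -0.5, 0.3]
gripper_width: 54.6
```

```bash
python3 plan.py 0.6 461 320 6 179.7 0 3
```

```text
t 9.1 [467.5 314.7  60.1] [179.4   0.3 178.7] 54.6
[0.6, 0.23, 0.15, 1.8, 0.003, 0.002, -0.006],[0.6, 0.23, 0.16, 1.8, 0.003, 0.002, -0.006],[0.6, 0.22, 0.17, 1.8, 0.003, 0.002, -0.006],
```

>>> {"name": "move_arm", "arguments": {
  "increments": [
    [[0.6,0.2,0.2,1.8,0,0,0],[0.6,0.2,0.2,1.8,0,0,0],[0.6,0.2,0.2,1.7,0,0,0],[0.6,0,0,0,0,0,0],[0,0,0,0,0,0,0],[0,0,0,0,0,0,0],[0,0,0,0,0,0,0],[0,0,0,0,0,0,0]]
  ],
  "force": 25
}}

```text
time_s: 10.07
ee_pos: [470.0, 321.6, 15.8]
ee_rot: [178.9, 1.3, 178.2]
force: [-0.9, 0.3, -1.0]
gripper_width: 19.8
```

>>> {"name": "move_arm", "arguments": {
  "increments": [
    [[0,0,0,-1,0,0,0],[0,0,0,-3,0,0,0],[0,0,0,-5,0,0,0],[0,0,0,-4,0,0,0],[0,0,0,0,0,0,0]]
  ]
}}

```text
time_s: 10.7
ee_pos: [466.5, 318.9, 151.3]
ee_rot: [178.9, 1.2, 178.3]
force: [0.8, -0.5, -1.3]
gripper_width: 19.5
```

```bash
python3 plan.py 0 474 65 135 179.2
```

```text
t 10.7 [466.5 318.9 151.3] [178.9   1.2 178.3] 19.5
[0.0, -0.3, -5.08, 0.24, 0.004, 0.004, -0.003],[0.0, -0.28, -5.08, 0.25, 0.004, 0.004, -0.003],[0.0, -0.27, -5.08, 0.27, 0.004, 0.004, -0.003],[0.0, -0.25, -5.08, 0.29, 0.004, 0.004, -0.003],[0.0, -0.24, -5.08, 0.31, 0.004, 0.004, -0.003],
```

>>> {"name": "move_arm", "arguments": {
  "increments": [
    [[0,-0.3,-5,0.2,0,0.004,0],[0,-0.3,-5,0.2,0,0.004,0],[0,-0.3,-5,0.2,0,0.004,0],[0,-0.3,-5,0.2,0,0.004,0],[0,-0.3,-5,0.2,0,0.004,0],[0,0,0,0,0,0,0]]
  ]
}}

```text
time_s: 11.45
ee_pos: [470.9, 61.7, 132.1]
ee_rot: [179.0, -0.4, 178.5]
force: [-1.1, 0.2, -0.5]
gripper_width: 19.5
```

```bash
python3 plan.py 0 480 60 80 179.2 0 2; python3 wlook.py 60; python3 - <<'E'
from h import *
save(load('wrist'),'w2.png')
E
```

```text
t 11.4 [470.9  61.7 132.1] [179.   -0.4 178.5] 19.5
[0.0, -0.47, -0.12, 2.6, 0.009, -0.003, -0.006],[0.0, -0.46, -0.1, 2.6, 0.009, -0.003, -0.006],
[471.1  63.1 132.2] [179.   -0.3 178.5]
[230.1 139.1] 8583 [457.4  25.3 170.1 159.5  89.8] [418.7  41. ]
[429.1 168.2] 1105 [447.  214.1  50.5  25.8  11.3] [446.3 211.5]
[414.2 314.2] 895 [601.5 220.9  60.9  26.9  10.2] [599.7 219. ]
```

View pics/w2.png

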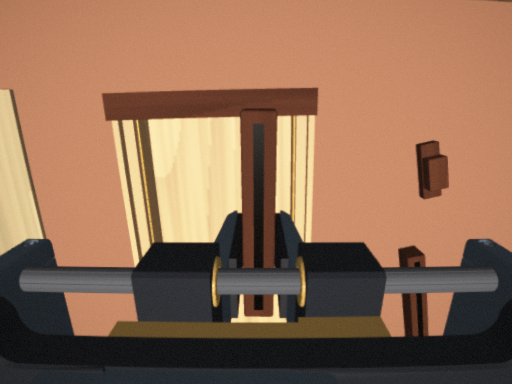

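```bash
python3 - <<'E'
from h import *
f=load('wrist')
print(ray(f,[[259,111],[259,124],[258,314]],139).round(1), 'lip edge',ray(f,[[180,117]],63).round(1), 'lip outer',ray(f,[[180,95]],65).round(1),'lat',ray(f,[[105,100],[318,95]],65).round(1))
Rm,t=cam(f);print(-Rm.T@t)
E
```

```text
[[392.5  63.3 139. ]
 [399.5  63.1 139. ]
 [524.9  59.1 139. ]] lip edge [[397.4   1.6  63. ]] lip outer [[380.6   3.7  65. ]] lat [[382.1 -55.6  65. ]
 [383.6 111.1  65. ]]
[387.79548391  60.24494947 304.02846782]
```

>>> {"name": "move_arm", "arguments": {
  "increments": [
    [[0,-0.6,-0.1,0,0.009,0,0],[0,-0.5,-0.1,0,0.009,0,-0.006],[0,-0.2,0,0,0,0,-0.006],[0,0,0,3,0,0,0],[0,0,0,2,0,0,0],[0,0,0,0,0,0,0]]
  ]
}}

```text
time_s: 12.25
ee_pos: [485.8, 65.8, 80.8]
ee_rot: [-180.0, -0.3, 179.7]
force: [-0.2, -0.0, 0.4]
gripper_width: 19.7
```

>>> {"name": "move_arm", "arguments": {
  "increments": [
    [[0,0,-0.5,1.5,0,0,0],[0,0,0,2,0,0,0],[0,0,0,1.2,0,0,0],[0,0,0,0.6,0,0,0],[0,0,0,0,0,0,0]]
  ]
}}

```text
time_s: 12.88
ee_pos: [489.2, 62.6, 30.0]
ee_rot: [180.0, 0.2, 179.9]
force: [0.0, 0.4, -0.6]
gripper_width: 19.9
```

>>> {"name": "move_arm", "arguments": {
  "increments": [
    [[0,0.3,-0.1,0.4,0,0,0],[0,0,0,0.2,0,0,0],[0,0,0,0,0,0,0],[0.31,0,0,0,0,0,0],[0.31,0,0,0,0,0,0],[0.31,0,0,-3,0,0,0],[0.31,0,0,-5,0,0,0],[0.5,0,0,-5,0,0,0]]
  ]
}}

```text
time_s: 13.88
ee_pos: [484.0, 61.3, 155.0]
ee_rot: [-180.0, -0.2, 179.9]
force: [1.4, 0.2, 0.8]
gripper_width: 35.5
```

```bash
python3 plan.py 0.6 622 246 130 190.9
```

```text
t 13.9 [484.   61.3 155. ] [-180.    -0.2  179.9] 35.5
[0.6, -3.45, 4.62, 0.61, 0.0, -0.001, -0.048],[0.6, -3.66, 4.45, 0.61, 0.0, -0.001, -0.048],[0.6, -3.87, 4.27, 0.62, 0.0, -0.001, -0.048],[0.6, -4.07, 4.08, 0.62, 0.0, -0.001, -0.048],
```

>>> {"name": "move_arm", "arguments": {
  "increments": [
    [[0.6,-3.4,4.6,0.6,0,0,-0.048],[0.6,-3.7,4.4,0.6,0,0,-0.048],[0.6,-3.9,4.3,0.6,0,0,-0.048],[0.6,-4.1,4.1,0.6,0,0,-0.048],[0.6,0,0,0,0,0,0]]
  ]
}}

```text
time_s: 14.5
ee_pos: [629.7, 251.4, 137.4]
ee_rot: [-180.0, 0.6, -168.8]
force: [-0.4, -0.5, 0.2]
gripper_width: 54.7
```

```bash
python3 plan.py 0.6 621 246 60 190.9 0 3;python3 look.py; python3 - <<'E'
from h import *
c=cv2.cvtColor(load('top')['color'],cv2.COLOR_RGB2BGR)
cv2.imwrite('pics/t2.png',cv2.resize(c[80:240,120:300],(720,640))[:600])
E
```

```text
t 14.5 [629.7 251.4 137.4] [-180.     0.6 -168.8] 54.7
[0.6, 0.35, -0.12, 2.58, -0.0, 0.004, 0.001],[0.6, 0.34, -0.12, 2.58, -0.0, 0.004, 0.001],[0.6, 0.33, -0.12, 2.58, -0.0, 0.004, 0.001],
div [236 124  45   4 132] [668.6  20.1]
div [236 163  45   3 121] [551.6  31.6]
[350.7 164.9] 101 [ 547.2 -256.    40.2   27.8   -1. ] [ 545.8 -256.8]
[247.4 189.8] 175 [476.4  61.3 131.4  15.3  -1. ] [475.3  61.6]
[407.  180.9] 139 [ 493.2 -429.5   57.7   26.3    8.9] [ 493.4 -429.1]
[258.3 217.8] 371 [388.8  27.9 170.1  18.2  88.9] [389.3  30. ]
```

View pics/t2.png

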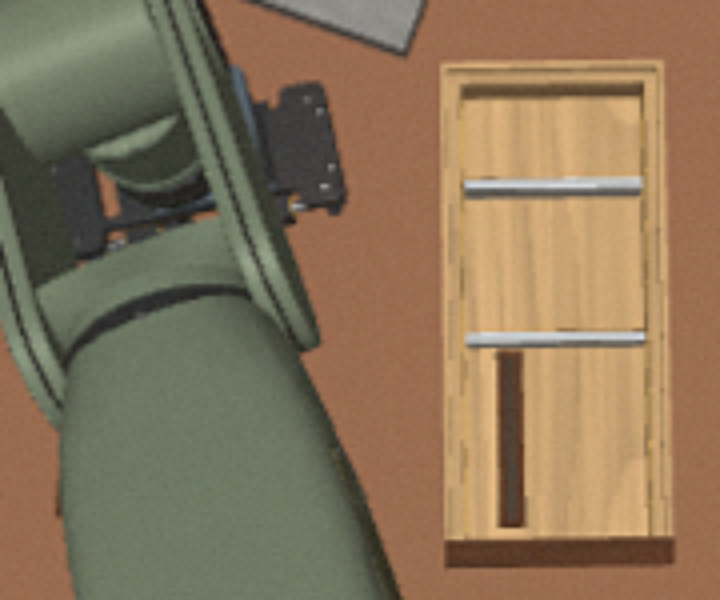

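The first rail lies flat in the lip bay at about (510,440) and the dividers are unchanged. Now the second long rail.

>>> {"name": "move_arm", "arguments": {
  "increments": [
    [[0.6,0.4,-0.2,2.5,0,0,0],[0.6,0.4,-0.2,2.5,0,0,0],[0.6,0.2,-0.1,2.5,0,0,0],[0.6,0,0,0,0,0,0]]
  ]
}}

```text
time_s: 15.05
ee_pos: [617.5, 237.9, 63.0]
ee_rot: [-179.8, 0.5, -169.1]
force: [-0.3, 0.1, -0.2]
gripper_width: 54.5
```

```bash
python3 plan.py 0.6 621 246 12 190.9 0 3
```

```text
t 15.1 [617.5 237.9  63. ] [-179.8    0.5 -169.1] 54.5
[0.6, -0.15, 0.25, 1.7, -0.001, 0.003, -0.0],[0.6, -0.16, 0.25, 1.7, -0.001, 0.003, -0.0],[0.6, -0.16, 0.24, 1.7, -0.001, 0.003, -0.0],
```

>>> {"name": "move_arm", "arguments": {
  "increments": [
    [[0.6,-0.1,0.3,1.7,0,0,0],[0.6,-0.1,0.2,1.7,0,0,0],[0.6,0,0.1,1.2,0,0,0],[0.6,0,0,0.3,0,0,0],[0,0,0,0,0,0,0],[0,0,0,0,0,0,0],[0,0,0,0,0,0,0],[0,0,0,0,0,0,0]]
  ]
}}

```text
time_s: 16.05
ee_pos: [621.0, 244.6, 14.8]
ee_rot: [-179.9, 0.8, -169.2]
force: [-0.1, 0.1, -0.8]
gripper_width: 19.7
```

>>> {"name": "move_arm", "arguments": {
  "increments": [
    [[0,0,0,-1,0,0,0],[0,0,0,-3,0,0,0],[0,0,0,-4,0,0,0],[0,0,0,-4,0,0,0],[0,0,0,0,0,0,0]]
  ]
}}

```text
time_s: 16.68
ee_pos: [619.4, 244.4, 140.8]
ee_rot: [-179.9, 0.9, -169.2]
force: [0.2, -0.4, -1.3]
gripper_width: 19.5
```

```bash
python3 plan.py 0 475 0 135 179.2
```

```text
t 16.7 [619.4 244.4 140.8] [-179.9    0.9 -169.2] 19.5
[0.0, 3.75, -4.26, 0.06, -0.0, 0.003, 0.041],[0.0, 3.58, -4.41, 0.07, -0.0, 0.003, 0.041],[0.0, 3.4, -4.55, 0.09, -0.0, 0.003, 0.041],[0.0, 3.21, -4.68, 0.1, -0.0, 0.003, 0.041],[0.0, 3.02, -4.81, 0.11, -0.0, 0.003, 0.041],
```

>>> {"name": "move_arm", "arguments": {
  "increments": [
    [[0,3.7,-4.3,0,0,0,0.041],[0,3.6,-4.4,0,0,0,0.041],[0,3.4,-4.5,0,0,0,0.041],[0,3.2,-4.7,0,0,0,0.041],[0,2.7,-4.8,0,0,0.01,0.041],[0,0,0,0,0,0,0]]
  ]
}}

```text
time_s: 17.42
ee_pos: [470.0, -5.8, 133.1]
ee_rot: [180.0, -0.1, 178.8]
force: [-0.6, 0.7, -1.0]
gripper_width: 19.4
```

```bash
cat > held.py <<'E'
# extents of held rail by colour in the wrist view centre strip, on plane z = TCP+dz
from h import *
import sys
f=grab('wrist');s=monitor.state();p=s['ee_pos'];hsv=cv2.cvtColor(f['color'],cv2.COLOR_RGB2HSV)
m=((hsv[...,2]<140)&((hsv[...,0]<14)|(hsv[...,0]>170))&(hsv[...,1]>80)).astype(np.uint8)
col=m[:,246:272].sum(1)>13
r=np.nonzero(col)[0]; runs=np.split(r,np.nonzero(np.diff(r)>4)[0]+1)
print(p.round(1),s['ee_rot'].round(1),[(a[0],a[-1]) for a in runs if len(a)>5])
for a in runs:
    if len(a)>5: print(ray(f,[[259,a[0]],[259,a[-1]]],p[2]+float(sys.argv[1])).round(1).tolist())
save(f,sys.argv[2])
E
python3 held.py 8 w3.png; python3 plan.py 0 480 -6 80 179.2 0 2
```

```text
[471.2  -4.6 133.2] [180.    0.  178.9] [(np.int64(90), np.int64(115)), (np.int64(127), np.int64(267)), (np.int64(295), np.int64(321))]
[[380.6, -4.4, 141.2], [393.5, -4.7, 141.2]]
[[399.9, -4.8, 141.2], [486.8, -6.5, 141.2]]
[[507.9, -7.0, 141.2], [528.9, -7.4, 141.2]]
t 17.5 [471.2  -4.6 133.2] [180.    0.  178.9] 19.6
[0.0, -0.44, -0.06, 2.66, 0.0, 0.0, -0.003],[0.0, -0.44, -0.06, 2.66, 0.0, 0.0, -0.003],
```

View pics/w3.png

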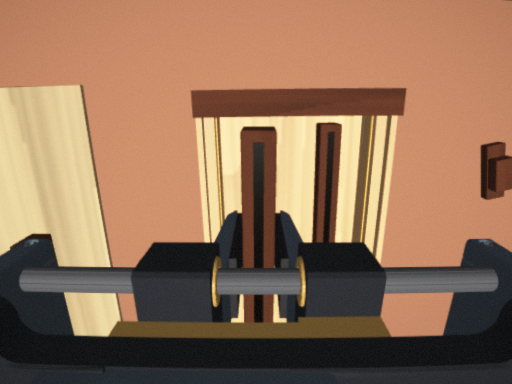

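The rail is held straight, with its near end at row 128. That puts its centre about 4 mm behind the TCP.

>>> {"name": "move_arm", "arguments": {
  "increments": [
    [[0,-0.5,-0.1,1,0,0,0],[0,-0.2,0,2,0,0,0],[0,0,0,2,0,0,0],[0,0,0,0,0,0,0]]
  ]
}}

```text
time_s: 17.98
ee_pos: [481.8, -1.7, 79.4]
ee_rot: [179.9, 0.1, 179.3]
force: [-0.5, 0.5, -0.6]
gripper_width: 20.0
```

```bash
python3 plan.py 0 478 -6 25 179.2 0 4
```

```text
t 18.0 [481.8  -1.7  79.4] [1.799e+02 1.000e-01 1.793e+02] 20.0
[0.0, 0.09, -0.11, 1.36, 0.0, 0.0, 0.0],[0.0, 0.09, -0.11, 1.36, 0.0, 0.0, 0.0],[0.0, 0.09, -0.11, 1.36, 0.0, 0.0, 0.0],[0.0, 0.09, -0.11, 1.36, 0.0, 0.0, 0.0],
```

>>> {"name": "move_arm", "arguments": {
  "increments": [
    [[0,0.1,-0.2,1.4,0,0,0],[0,0.1,-0.1,1.4,0,0,0],[0,0.1,-0.1,1.4,0,0,0],[0,0,0,1,0,0,0],[0,0,0,0,0,0,0]]
  ]
}}

```text
time_s: 18.6
ee_pos: [483.8, -3.2, 30.5]
ee_rot: [179.9, 0.6, 179.6]
force: [0.7, -0.2, -0.9]
gripper_width: 19.8
```

>>> {"name": "move_arm", "arguments": {
  "increments": [
    [[0,0.6,-0.1,0.3,0,0,0],[0,0,0,0.3,0,0,0],[0,0,0,0,0,0,0],[0.31,0,0,0,0,0,0],[0.31,0,0,0,0,0,0],[0.31,0,0,-3,0,0,0],[0.31,0,0,-5,0,0,0],[0.5,0,0,-5,0,0,0]]
  ]
}}

```text
time_s: 19.6
ee_pos: [477.1, -3.6, 156.9]
ee_rot: [179.8, 0.7, 179.6]
force: [1.2, 0.4, -0.1]
gripper_width: 35.6
```

```bash
python3 plan.py 0.6 540 250 180 179; python3 plan.py 0.6 470 390 130 176
```

```text
t 19.6 [477.1  -3.6 156.9] [179.8   0.7 179.6] 35.6
[0.6, -1.23, 5.08, -0.43, 0.001, 0.002, 0.002],[0.6, -1.22, 5.08, -0.44, 0.001, 0.002, 0.002],[0.6, -1.21, 5.09, -0.44, 0.001, 0.002, 0.002],[0.6, -1.19, 5.09, -0.45, 0.001, 0.002, 0.002],[0.6, -1.18, 5.09, -0.46, 0.001, 0.002, 0.002],
t 19.6 [477.1  -3.6 156.9] [179.8   0.7 179.6] 35.6
[0.6, 0.14, 5.62, 0.4, 0.001, 0.002, 0.009],[0.6, 0.19, 5.62, 0.4, 0.001, 0.002, 0.009],[0.6, 0.24, 5.62, 0.4, 0.001, 0.002, 0.009],[0.6, 0.29, 5.62, 0.39, 0.001, 0.002, 0.009],[0.6, 0.34, 5.61, 0.39, 0.001, 0.002, 0.009],[0.6, 0.39, 5.61, 0.39, 0.001, 0.002, 0.009],[0.6, 0.44, 5.61, 0.39, 0.001, 0.002, 0.009],
```

>>> {"name": "move_arm", "arguments": {
  "increments": [
    [[0.6,0.1,5.6,0.4,0,0,0.009],[0.6,0.2,5.6,0.4,0,0,0.009],[0.6,0.2,5.6,0.4,0,0,0.009],[0.6,0.3,5.6,0.4,0,0,0.009],[0.6,0.3,5.6,0.4,0,0,0.009],[0.6,0.4,5.6,0.4,0,0,0.009],[0.6,0.4,5.2,0.4,0,0.01,0.009],[0.6,0,0,0,0,0,0]]
  ]
}}

```text
time_s: 20.6
ee_pos: [476.6, 396.6, 129.1]
ee_rot: [179.8, 0.6, 175.7]
force: [-0.2, -0.3, -0.3]
gripper_width: 54.7
```

```bash
python3 look.py; python3 plan.py 0.6 470 392 60 175.5 0 3; python3 wlook.py
```

```text
div [236 124  45   4 130] [668.7  19.9]
div [236 162  46   3 113] [553.9  22.7]
[350.7 164.7] 104 [ 546.  -253.5   43.1   30.8    3.1] [ 546.4 -256.8]
[269.4 186. ] 214 [484.3  -4.5 131.6  18.4  -1.2] [485.5  -5.8]
[247.4 189.8] 179 [476.4  61.3 131.4  15.3  -1. ] [475.4  61.5]
[407.  180.9] 146 [ 493.3 -430.1   57.7   27.6    8.9] [ 493.5 -429.3]
[188.2 195.7] 128 [460.6 242.6  57.9  21.4  13.5] [460.6 242.3]
[137.9 205.6] 46 [432.1 394.2  27.5  18.3  88.9] [433.3 395.8]
[258.3 217.9] 377 [388.7  26.4 173.   18.2  88.9] [389.3  30.2]
t 20.6 [476.4 394.6 129.2] [179.9   0.6 175.6] 54.5
[0.6, 0.23, -0.11, 2.3, 0.001, 0.003, 0.001],[0.6, 0.22, -0.11, 2.3, 0.001, 0.003, 0.001],[0.6, 0.21, -0.1, 2.3, 0.001, 0.003, 0.001],
[476.5 393.2 129.5] [179.9   0.6 175.5]
[257.8 171.2] 1004 [465.1 396.1  90.3  18.1  -3.9] [459.8 394.7]
[116.5 177.8] 840 [456.7 253.2  56.   23.5  11.4] [455.1 256.2]
```

>>> {"name": "move_arm", "arguments": {
  "increments": [
    [[0.6,0.3,0,2.3,0,0,0],[0.6,0.3,0.1,2.3,0,0,0],[0.6,0.1,0,2,0,0,0],[0.6,0,0,0,0,0,0]]
  ]
}}

```text
time_s: 21.2
ee_pos: [470.9, 387.7, 62.6]
ee_rot: [-179.9, 0.6, 175.2]
force: [0.3, -0.0, 0.4]
gripper_width: 54.7
```

```bash
python3 plan.py 0.6 468 394 13 175.5 0 3; python3 - <<'E'
from meas import *
f=load('top');P=pts(f)
for n,(u,v0,v1) in {'r1':(247,170,209),'r2':(269,167,206)}.items():
    print(n,[int(np.nanmedian(P[v:v+4,u-1:u+2,2])) for v in range(v0,v1,4)])
E
```

```text
t 21.2 [470.9 387.7  62.6] [-179.9    0.6  175.2] 54.7
[0.6, 0.13, 0.2, 1.65, -0.0, 0.003, -0.002],[0.6, 0.12, 0.2, 1.65, -0.0, 0.003, -0.002],[0.6, 0.12, 0.2, 1.65, -0.0, 0.003, -0.002],
r1 [32, 33, 31, 31, 32, 32, 32, 32, 32, 31]
r2 [63, 58, 56, 53, 51, 46, 44, 41, 37, 34]
```

Rail 2 is tilted and rests on the divider. I'll finish picking up the short rail, then mend it.

>>> {"name": "move_arm", "arguments": {
  "increments": [
    [[0.6,0.1,0.3,1.7,0,0,0],[0.6,0.1,0.2,1.7,0,0,0],[0.6,0,0.1,1.1,0,0,0],[0.6,0,0,0.3,0,0,0],[0,0,0,0,0,0,0],[0,0,0,0,0,0,0],[0,0,0,0,0,0,0],[0,0,0,0,0,0,0]]
  ]
}}

```text
time_s: 22.2
ee_pos: [471.9, 394.1, 14.3]
ee_rot: [179.9, 0.8, 175.1]
force: [0.1, -0.7, -0.1]
gripper_width: 19.5
```

>>> {"name": "move_arm", "arguments": {
  "increments": [
    [[0,0,0,-1,0,0,0],[0,0,0,-3,0,0,0],[0,0,0,-5,0,0,0],[0,0,0,-5,0,0,0],[0,0,0,0,0,0,0]]
  ]
}}

```text
time_s: 22.82
ee_pos: [470.1, 394.0, 161.2]
ee_rot: [179.8, 0.9, 175.1]
force: [0.7, 0.1, -0.4]
gripper_width: 19.7
```

```bash
python3 plan.py 0 605 27 145 179.2
```

```text
t 22.8 [470.1 394.  161.2] [179.8   0.9 175.1] 19.7
[0.0, -2.36, -5.06, 0.25, 0.0, 0.002, -0.01],[0.0, -2.31, -5.08, 0.25, 0.0, 0.002, -0.01],[0.0, -2.26, -5.11, 0.24, 0.0, 0.002, -0.01],[0.0, -2.21, -5.13, 0.24, 0.0, 0.002, -0.01],[0.0, -2.16, -5.15, 0.24, 0.0, 0.002, -0.01],[0.0, -2.11, -5.17, 0.24, 0.0, 0.002, -0.01],[0.0, -2.05, -5.19, 0.23, 0.0, 0.002, -0.01],
```

>>> {"name": "move_arm", "arguments": {
  "increments": [
    [[0,-2.4,-5.1,0.2,0,0,-0.01],[0,-2.3,-5.1,0.2,0,0,-0.01],[0,-2.3,-5.1,0.2,0,0,-0.01],[0,-2.2,-5.1,0.2,0,0,-0.01],[0,-2.2,-5.1,0.2,0,0.01,-0.01],[0,-2.1,-5.1,0.2,0,0.01,-0.01],[0,-2.1,-5.1,0.2,0,0,-0.01],[0,0,0,0,0,0,0]]
  ]
}}

```text
time_s: 23.82
ee_pos: [607.6, 18.3, 143.2]
ee_rot: [179.9, -0.6, 179.5]
force: [0.2, 0.2, -0.7]
gripper_width: 20.0
```

```bash
python3 held.py 9 w4.png; python3 plan.py 0 616 27 80 179.2 0 3
```

```text
[606.8  20.2 143.2] [179.8  -0.7 179.5] [(np.int64(156), np.int64(267))]
[[553.6, 18.4, 152.2], [623.9, 17.8, 152.2]]
t 23.9 [606.8  20.2 143.2] [179.8  -0.7 179.5] 19.8
[0.0, -0.33, 0.22, 2.1, 0.001, -0.004, 0.002],[0.0, -0.32, 0.23, 2.1, 0.001, -0.004, 0.002],[0.0, -0.31, 0.23, 2.11, 0.001, -0.004, 0.002],
```

View pics/w4.png

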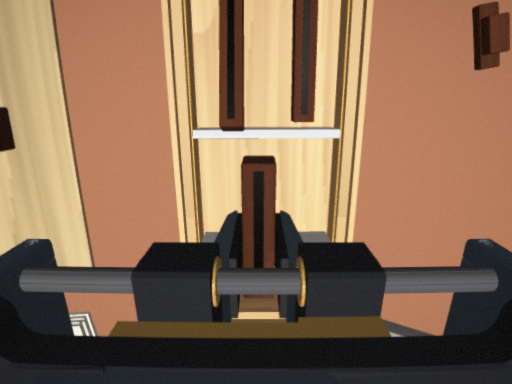

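>>> {"name": "move_arm", "arguments": {
  "increments": [
    [[0,-0.5,0.4,1,0,0,0],[0,-0.2,0.2,2,0,0,0],[0,0,0,2,0,0,0],[0,0,0,0.5,0,0,0],[0,0,0,0,0,0,0],[0,0,0,0,0,0,0]]
  ]
}}

```text
time_s: 24.62
ee_pos: [611.4, 34.6, 85.0]
ee_rot: [179.7, -0.8, -180.0]
force: [0.9, -0.4, -0.5]
gripper_width: 19.7
```

```bash
python3 plan.py 0 616 27 25 179.2 0 4; python3 held.py 9 w5.png; python3 - <<'E'
from h import *
f=load('wrist'); p=monitor.state()['ee_pos']
c=cv2.cvtColor(f['color'],cv2.COLOR_RGB2BGR)
cv2.imwrite('pics/w5.png',cv2.resize(c[90:340,150:370],(704,600) if 0 else (528,600),interpolation=cv2.INTER_CUBIC))
E
```

```text
t 24.6 [611.4  34.6  85. ] [ 179.7   -0.8 -180. ] 19.7
[0.0, -0.14, -0.2, 1.5, 0.001, -0.004, 0.004],[0.0, -0.13, -0.2, 1.5, 0.001, -0.004, 0.004],[0.0, -0.13, -0.19, 1.5, 0.001, -0.004, 0.004],[0.0, -0.12, -0.19, 1.5, 0.001, -0.004, 0.004],
[611.5  34.5  85.1] [ 179.7   -0.8 -180. ] [(np.int64(156), np.int64(267))]
[[557.4, 34.1, 94.1], [627.7, 34.2, 94.1]]
```

View pics/w5.png

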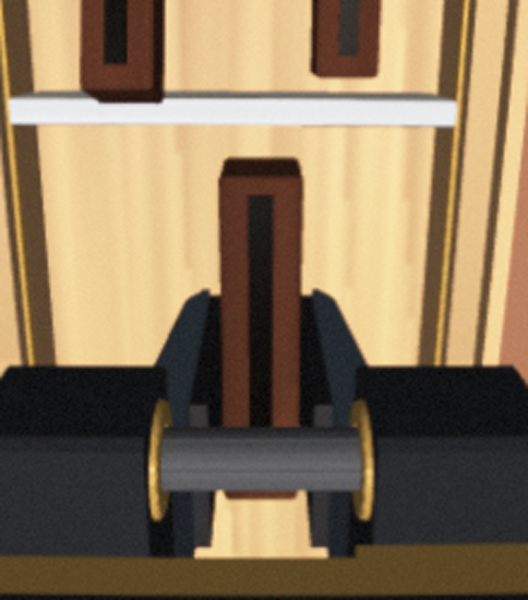

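>>> {"name": "move_arm", "arguments": {
  "increments": [
    [[0,-0.5,-0.6,0,0,-0.01,0],[0,-0.1,-0.1,1.5,0,0,0],[0,0,0,1.5,0,0,0],[0,0,0,1,0,0,0],[0,0,0,0,0,0,0]]
  ]
}}

```text
time_s: 25.3
ee_pos: [617.8, 26.7, 42.4]
ee_rot: [179.7, -0.2, 180.0]
force: [0.4, -0.5, -0.6]
gripper_width: 19.9
```

>>> {"name": "move_arm", "arguments": {
  "increments": [
    [[0,0,0,0.9,0,0,0],[0,0.1,0,0.6,0,0,0],[0,0,0,0.3,0,0,0],[0,0,0,0,0,0,0],[0.35,0,0,0,0,0,0],[0.35,0,0,0,0,0,0],[0.35,0,0,-3,0,0,0],[0.35,0,0,-5,0,0,0],[0.35,0,0,-3,0,0,0],[0.35,0,0,0,0,0,0]]
  ]
}}

```text
time_s: 26.55
ee_pos: [617.9, 26.4, 137.5]
ee_rot: [179.7, -0.0, 180.0]
force: [0.2, -0.0, -0.6]
gripper_width: 31.7
```

```bash
python3 plan.py 0.4 483 -5 130 178.8
```

```text
t 26.6 [617.9  26.4 137.5] [179.7  -0.  180. ] 31.7
[0.4, 4.49, -1.05, 0.25, 0.002, -0.0, 0.007],[0.4, 4.49, -1.08, 0.25, 0.002, -0.0, 0.007],[0.4, 4.48, -1.11, 0.25, 0.002, -0.0, 0.007],
```

>>> {"name": "move_arm", "arguments": {
  "increments": [
    [[0.4,4.5,-1,0.2,0,0,0.007],[0.4,4.5,-1,0.2,0,0,0.007],[0.4,4.5,-1.1,0.2,0,0,0.007],[0.4,0,0,0,0,0,0]]
  ]
}}

```text
time_s: 27.05
ee_pos: [475.9, -4.1, 126.3]
ee_rot: [179.7, -0.4, 178.8]
force: [1.0, 0.3, -0.3]
gripper_width: 36.3
```

```bash
python3 plan.py 0.4 476 -5 36 178.8 0 4; python3 - <<'E'
from h import *
f=grab('top');P=pts(f)
for n,(u,v0,v1) in {'short':(259,132,160),'r1':(247,170,209)}.items():
    print(n,[int(np.nanmedian(P[v:v+4,u-1:u+2,2])) for v in range(v0,v1,4)])
w=grab('wrist');save(w,'w6.png')
E
```

```text
t 27.1 [475.9  -4.1 126.3] [179.7  -0.4 178.8] 36.3
[0.4, -0.02, -0.03, 2.26, 0.001, -0.002, -0.0],[0.4, -0.02, -0.03, 2.26, 0.001, -0.002, -0.0],[0.4, -0.01, -0.03, 2.26, 0.001, -0.002, -0.0],[0.4, -0.01, -0.03, 2.26, 0.001, -0.002, -0.0],
short [31, 31, 32, 32, 483, 495, 499]
r1 [248, 247, 247, 246, 248, 247, 247, 31, 32, 32]
```

View pics/w6.png

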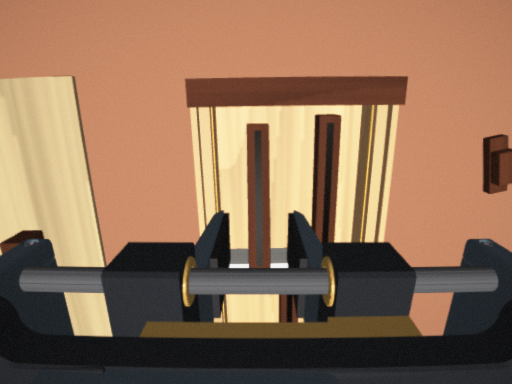

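Rail 2 is between the fingers at about (258,195), with its near end free of the lip. I'll grasp it and drag it off the divider.

>>> {"name": "move_arm", "arguments": {
  "increments": [
    [[0.4,0,0,2.5,0,0,0],[0.4,0,0,2.5,0,0,0],[0.4,0,0,2.5,0,0,0],[0.4,0,0,1,0,0,0],[0,0,0,0,0,0,0],[0,0,0,0,0,0,0],[0,0,0,0,0,0,0]]
  ],
  "force": 15
}}

```text
time_s: 28.02
ee_pos: [489.9, -2.4, 40.4]
ee_rot: [179.7, 0.4, 178.9]
force: [0.4, -0.1, -0.8]
gripper_width: 20.1
```

>>> {"name": "move_arm", "arguments": {
  "increments": [
    [[0,0.5,0,0,0,0,0],[0,0.5,0,0,0,0,0],[0,0.3,0,0,0,0,0],[0,0,0,0,0,0,0]]
  ]
}}

```text
time_s: 28.52
ee_pos: [476.2, -2.2, 41.4]
ee_rot: [179.7, 0.5, 178.9]
force: [0.7, -0.0, -0.9]
gripper_width: 19.9
```

>>> {"name": "move_arm", "arguments": {
  "increments": [
    [[0.27,0,0,0,0,0,0],[0.27,0,0,0,0,0,0],[0.35,0,0,0,0,0,0],[0.35,0,0,-3,0,0,0],[0.35,0,0,-4,0,0,0],[0.35,0,0,-4,0,0,0],[0.5,0,0,0,0,0,0]]
  ],
  "force": 25
}}

```text
time_s: 29.4
ee_pos: [475.6, -2.8, 154.2]
ee_rot: [179.7, 0.5, 178.9]
force: [0.4, 0.0, -0.8]
gripper_width: 39.3
```

```bash
python3 plan.py 0.5 463 243 140 191.5
```

```text
t 29.4 [475.6  -2.8 154.2] [179.7   0.5 178.9] 39.3
[0.5, 0.35, 4.91, 0.31, 0.001, 0.002, -0.044],[0.5, 0.13, 4.92, 0.3, 0.001, 0.002, -0.044],[0.5, -0.08, 4.92, 0.3, 0.001, 0.002, -0.044],[0.5, -0.3, 4.91, 0.29, 0.001, 0.002, -0.044],[0.5, -0.52, 4.9, 0.29, 0.001, 0.002, -0.044],
```

>>> {"name": "move_arm", "arguments": {
  "increments": [
    [[0.6,0.3,4.9,0.3,0,0,-0.044],[0.6,0.1,4.9,0.3,0,0,-0.044],[0.6,-0.1,4.9,0.3,0,0,-0.044],[0.6,-0.3,4.9,0.3,0,0,-0.044],[0.6,-0.5,4.7,0.3,0,0,-0.044],[0.6,0,0,0,0,0,0]]
  ]
}}

```text
time_s: 30.15
ee_pos: [461.2, 245.8, 133.2]
ee_rot: [179.9, 0.1, -168.3]
force: [0.3, -0.3, -1.1]
gripper_width: 54.5
```

```bash
python3 look.py; python3 plan.py 0.6 463 243 60 191.5 0 3; python3 - <<'E'
from h import *
P=pts(load('top'))
for n,(u,v0,v1) in {'short':(259,132,160),'r1':(247,170,209),'r2':(269,170,209)}.items():
    print(n,[int(np.nanmedian(P[v:v+4,u-1:u+2,2])) for v in range(v0,v1,4)])
E
```

```text
div [236 124  45   4 132] [668.6  20. ]
div [236 162  46   3 119] [553.7  21.4]
[257.9 144.3] 108 [612.7  28.1  86.9  15.4  -1.1] [614.7  26.9]
[350.9 164.9] 103 [ 545.6 -255.9   43.3   27.9   -1. ] [ 545.8 -257.3]
[247.4 190.1] 182 [476.4  61.3 131.4  15.3  -1. ] [474.3  61.5]
[268.5 189.8] 181 [475.1  -2.7 131.5  15.3  -1.2] [474.1  -2.7]
[407.  180.8] 142 [ 493.2 -429.4   57.2   27.8    5.6] [ 493.7 -429.1]
[258.2 217.8] 374 [388.8  27.9 170.1  18.2  88.9] [389.3  30.3]
t 30.2 [461.  244.2 133.1] [ 180.     0.  -168.4] 54.7
[0.6, -0.06, -0.05, 2.44, 0.0, 0.0, 0.001],[0.6, -0.06, -0.05, 2.44, 0.0, 0.0, 0.001],[0.6, -0.06, -0.05, 2.44, 0.0, 0.0, 0.001],
short [31, 31, 32, 31, 32, 31, 31]
r1 [32, 31, 32, 31, 31, 31, 30, 31, 32, 33]
r2 [31, 32, 30, 31, 33, 32, 32, 33, 31, 32]
```

>>> {"name": "move_arm", "arguments": {
  "increments": [
    [[0.6,0,0,2.4,0,0,0],[0.6,0.1,0,2.4,0,0,0],[0.6,0.1,0,2,0,0,0],[0.6,0,0,0,0,0,0]]
  ]
}}

```text
time_s: 30.7
ee_pos: [457.8, 238.3, 61.3]
ee_rot: [-179.8, -0.3, -168.7]
force: [-0.0, -0.2, -0.5]
gripper_width: 54.6
```

```bash
python3 plan.py 0.6 461 243 13 191.5 0 3
```

```text
t 30.7 [457.8 238.3  61.3] [-179.8   -0.3 -168.7] 54.6
[0.6, -0.14, 0.14, 1.61, -0.001, -0.001, -0.001],[0.6, -0.14, 0.13, 1.61, -0.001, -0.001, -0.001],[0.6, -0.14, 0.13, 1.61, -0.001, -0.001, -0.001],
```

>>> {"name": "move_arm", "arguments": {
  "increments": [
    [[0.6,0,0.2,1.7,0,0,0],[0.6,0,0.1,1.6,0,0,0],[0.6,0,0.1,1.1,0,0,0],[0.6,0,0,0.3,0,0,0],[0,0,0,0,0,0,0],[0,0,0,0,0,0,0],[0,0,0,0,0,0,0],[0,0,0,0,0,0,0]]
  ]
}}

```text
time_s: 31.7
ee_pos: [460.3, 240.2, 17.1]
ee_rot: [-179.9, 0.1, -168.9]
force: [-0.3, 0.8, -0.6]
gripper_width: 19.7
```

>>> {"name": "move_arm", "arguments": {
  "increments": [
    [[0,0,0,-1,0,0,0],[0,0,0,-3,0,0,0],[0,0,0,-4,0,0,0],[0,0,0,-4,0,0,0],[0,0,0,0,0,0,0]]
  ]
}}

```text
time_s: 32.33
ee_pos: [460.0, 240.4, 143.1]
ee_rot: [-179.9, 0.2, -168.9]
force: [0.3, 0.3, -0.4]
gripper_width: 19.9
```

```bash
python3 plan.py 0 700 55 145 179.2
```

```text
t 32.3 [460.  240.4 143.1] [-179.9    0.2 -168.9] 19.9
[0.0, -3.33, -3.8, -0.02, -0.0, 0.001, 0.035],[0.0, -3.46, -3.69, -0.02, -0.0, 0.001, 0.035],[0.0, -3.58, -3.56, -0.02, -0.0, 0.001, 0.035],[0.0, -3.71, -3.44, -0.02, -0.0, 0.001, 0.035],[0.0, -3.82, -3.31, -0.03, -0.0, 0.001, 0.035],[0.0, -3.93, -3.17, -0.03, -0.0, 0.001, 0.035],
```

>>> {"name": "move_arm", "arguments": {
  "increments": [
    [[0,-3.3,-3.8,0,0,0,0.035],[0,-3.5,-3.7,0,0,0,0.035],[0,-3.6,-3.6,0,0,0,0.035],[0,-3.7,-3.4,0,0,0,0.035],[0,-3.8,-3.3,0,0,0,0.035],[0,-3.9,-3.2,0,0,0,0.035],[0,0,0,0,0,0,0],[0,0,0,0,0,0,0]]
  ]
}}

```text
time_s: 33.33
ee_pos: [700.6, 48.4, 135.6]
ee_rot: [-179.9, -0.6, 178.8]
force: [-0.2, -0.3, -0.0]
gripper_width: 20.0
```

```bash
python3 plan.py 0 709 58 80 179.2 0 4; python3 - <<'E'
from h import *
w=grab('wrist');c=cv2.cvtColor(w['color'],cv2.COLOR_RGB2BGR)
cv2.imwrite('pics/w7.png',c)
E
```

```text
t 33.3 [700.6  48.4 135.6] [-179.9   -0.6  178.8] 20.0
[0.0, -0.22, 0.25, 1.39, -0.0, -0.003, -0.002],[0.0, -0.22, 0.25, 1.39, -0.0, -0.003, -0.002],[0.0, -0.21, 0.25, 1.39, -0.0, -0.003, -0.002],[0.0, -0.21, 0.24, 1.39, -0.0, -0.003, -0.002],
```

View pics/w7.png

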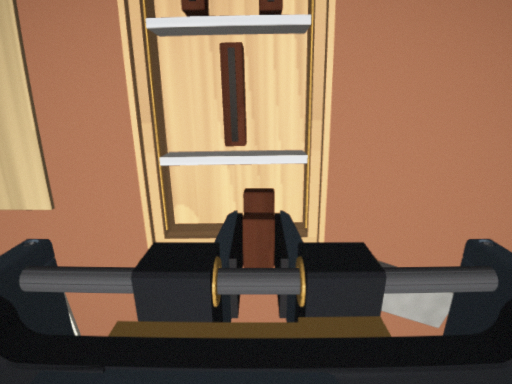

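```bash
python3 - <<'E'
from h import *
f=load('wrist'); z=135.6
print('block edge(c-17)',ray(f,[[259,212]],z+7)[0].round(1),'base end(c-30)',ray(f,[[259,190]],z-8)[0].round(1))
print('div top edges',ray(f,[[250,154],[250,163]],42).round(1).tolist(),'far wall floor/top',ray(f,[[200,236]],46).round(1).tolist(),ray(f,[[200,226]],8).round(1).tolist())
E
```

```text
block edge(c-17) [680.8  48.4 142.6] base end(c-30) [671.5  48.6 127.6]
div top edges [[662.4, 40.7, 42.0], [670.8, 40.4, 42.0]] far wall floor/top [[741.3, -10.4, 46.0]] [[747.0, -18.1, 8.0]]
```

>>> {"name": "move_arm", "arguments": {
  "increments": [
    [[0,-0.6,0.6,1,0,0,0],[0,-0.2,0.2,2,0,0,0],[0,0,0,1.8,0,0,0],[0,0,0,0,0,0,0],[0,0,0,0,0,0,0]]
  ]
}}

```text
time_s: 34.0
ee_pos: [706.2, 62.4, 85.9]
ee_rot: [-180.0, -0.6, 179.2]
force: [0.4, -0.0, -0.5]
gripper_width: 19.3
```

>>> {"name": "move_arm", "arguments": {
  "increments": [
    [[0,-0.3,-0.4,1,0,-0.01,0],[0,0,0,0.8,0,0,0],[0,0,0,0,0,0,0],[0,0,0,0,0,0,0]]
  ]
}}

```text
time_s: 34.5
ee_pos: [709.8, 58.2, 68.2]
ee_rot: [-180.0, 0.1, 179.2]
force: [0.9, -0.0, 0.3]
gripper_width: 20.1
```

>>> {"name": "move_arm", "arguments": {
  "increments": [
    [[0,0,0,1,0,0,0],[0,0,0,1,0,0,0],[0,0,0,0.6,0,0,0],[0,0,0,0,0,0,0]]
  ]
}}

```text
time_s: 35.0
ee_pos: [709.7, 58.1, 40.0]
ee_rot: [-180.0, 0.1, 179.2]
force: [-0.6, -0.1, -0.2]
gripper_width: 19.7
```

>>> {"name": "move_arm", "arguments": {
  "increments": [
    [[0,0,0,0.8,0,0,0],[0,0,0,0.5,0,0,0],[0,0,0,0.1,0,0,0],[0,0,0,0,0,0,0],[0.33,0,0,0,0,0,0],[0.33,0,0,0,0,0,0],[0.33,0,0,-3,0,0,0],[0.33,0,0,-5,0,0,0],[0.33,0,0,-5,0,0,0],[0.6,0,0,0,0,0,0]]
  ]
}}

```text
time_s: 36.25
ee_pos: [710.1, 58.2, 159.7]
ee_rot: [-180.0, 0.2, 179.2]
force: [0.8, -0.3, -0.1]
gripper_width: 37.3
```

```bash
python3 plan.py 0.6 494 -430 180 188
```

```text
t 36.2 [710.1  58.2 159.7] [-180.     0.2  179.2] 37.3
[0.6, 2.09, -4.91, -0.21, -0.0, 0.0, -0.015],[0.6, 2.17, -4.88, -0.21, -0.0, 0.0, -0.015],[0.6, 2.24, -4.85, -0.21, -0.0, 0.0, -0.015],[0.6, 2.32, -4.81, -0.21, -0.0, 0.0, -0.015],[0.6, 2.39, -4.77, -0.21, -0.0, 0.0, -0.015],[0.6, 2.46, -4.74, -0.21, -0.0, 0.0, -0.015],[0.6, 2.54, -4.7, -0.21, -0.0, 0.0, -0.015],[0.6, 2.61, -4.66, -0.21, -0.0, 0.0, -0.015],[0.6, 2.68, -4.62, -0.2, -0.0, 0.0, -0.015],[0.6, 2.75, -4.58, -0.2, -0.0, 0.0, -0.015],
```

```bash
python3 plan.py 0.6 494 -430 180 8.5
```

```text
t 36.2 [710.1  58.2 159.7] [-180.     0.2  179.2] 37.3
[0.6, 1.23, -2.89, -0.12, 0.0, 0.0, 0.175],[0.6, 0.71, -3.06, -0.12, 0.0, 0.0, 0.175],[0.6, 0.16, -3.14, -0.12, 0.0, 0.0, 0.175],[0.6, -0.39, -3.12, -0.12, 0.0, 0.0, 0.175],[0.6, -0.92, -3.0, -0.12, 0.0, 0.0, 0.175],[0.6, -1.43, -2.8, -0.12, 0.0, 0.0, 0.175],[0.6, -1.9, -2.5, -0.12, 0.0, 0.0, 0.175],[0.6, -2.31, -2.13, -0.12, 0.0, 0.0, 0.175],[0.6, -2.64, -1.7, -0.12, 0.0, 0.0, 0.175],[0.6, -2.9, -1.21, -0.12, 0.0, 0.0, 0.175],[0.6, -3.06, -0.69, -0.12, 0.0, 0.0, 0.175],[0.6, -3.14, -0.14, -0.12, 0.0, 0.0, 0.175],[0.6, -3.11, 0.41, -0.12, 0.0, 0.0, 0.175],[0.6, -3.0, 0.94, -0.12, 0.0, 0.0, 0.175],[0.6, -2.79, 1.45, -0.12, 0.0, 0.0, 0.175],[0.6, -2.49, 1.91, -0.12, 0.0, 0.0, 0.175],[0.6, -2.12, 2.32, -0.12, 0.0, 0.0, 0.175],
```

>>> {"name": "move_arm", "arguments": {
  "increments": [
    [[0.6,1.2,-2.9,-0.3,0,0,0.175],[0.6,0.7,-3.1,-0.3,0,0,0.175],[0.6,0.2,-3.1,-0.2,0,0,0.175],[0.6,-0.4,-3.1,-0.1,0,0,0.175],[0.6,-0.9,-3,-0.1,0,0,0.175],[0.6,-1.4,-2.8,-0.1,0,0,0.175],[0.6,-1.9,-2.5,-0.1,0,0,0.175],[0.6,-2.3,-2.1,-0.1,0,0,0.175],[0.6,-2.6,-1.7,-0.1,0,0,0.175],[0.6,-2.9,-1.2,-0.1,0,0,0.175],[0.6,-3.1,-0.7,-0.1,0,0,0.175],[0.6,-3.1,-0.1,-0.1,0,0,0.175]]
  ]
}}

```text
time_s: 37.75
ee_pos: [537.0, -287.4, 163.8]
ee_rot: [-179.1, 0.3, 55.1]
force: [-0.1, -0.1, -0.4]
gripper_width: 54.7
```

```bash
python3 plan.py 0.6 494 -430 150 8.5; python3 look.py;python3 - <<'E'
from h import *
c=cv2.cvtColor(load('top')['color'],cv2.COLOR_RGB2BGR)
cv2.imwrite('pics/t3.png',cv2.resize(c[85:235,225:425],(800,600),interpolation=cv2.INTER_CUBIC))
P=pts(load('top')); print([int(np.nanmedian(P[v:v+2,246:250,2])) for v in range(100,126,2)])
E
```

```text
t 37.8 [ 537.  -287.4  163.8] [-179.1    0.3   55.1] 54.7
[0.6, -2.83, 0.93, 0.28, -0.003, 0.002, 0.163],[0.6, -2.64, 1.38, 0.27, -0.003, 0.002, 0.163],[0.6, -2.39, 1.78, 0.27, -0.003, 0.002, 0.163],[0.6, -2.07, 2.15, 0.27, -0.003, 0.002, 0.163],[0.6, -1.69, 2.45, 0.27, -0.003, 0.002, 0.163],
div [236 124  45   4 137] [668.4  18.5]
div [236 162  46   3 119] [553.7  21.4]
[247.  113.6] 92 [711.6  58.6  59.7  12.4  -1. ] [711.3  58.6]
[257.8 144.7] 112 [612.7  28.1  86.9  15.4  -1.2] [613.4  27.1]
[350.9 164.8] 99 [ 545.6 -254.4   43.3   30.9   -1. ] [ 546.2 -257.5]
[42, 24, 19, 26, 31, 31, 34, 32, 31, 22, 18, 16, 23]
```

View pics/t3.png

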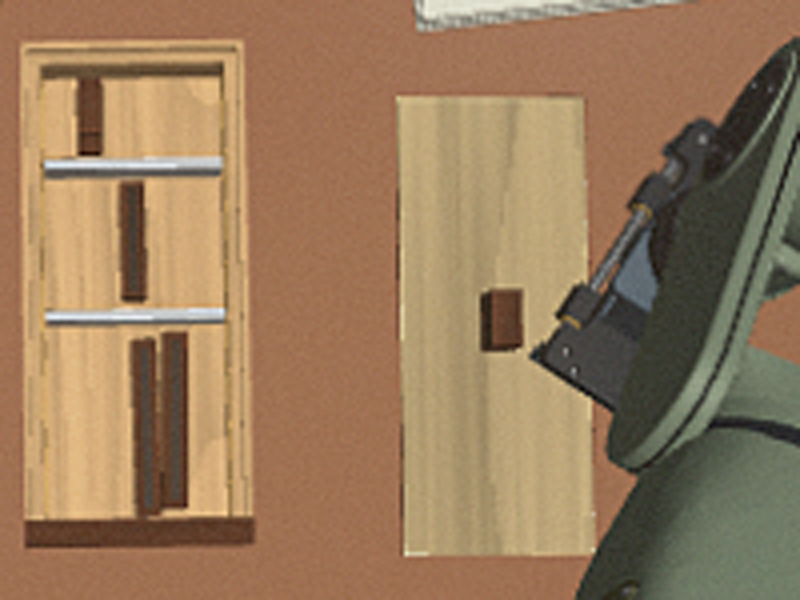

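Foot 1 is placed at (90,117). A knock has moved one long rail, and the two now lie side by side at (145,425) and (174,420). I'll check that they are still flat on the floor.

```bash
python3 - <<'E'
from h import *
f=load('top');P=pts(f)
print('y rows',[int(np.nanmedian(P[180:200,u,1])) for u in range(254,276)])
for v in (172,180,188,196,204,210): print(v,[int(np.nanmedian(P[v:v+4,u,2])) for u in range(254,276)])
for u in (261,269):
    v=np.arange(160,218); print(u,[(int(np.nanmedian(P[k,u-1:u+2,0])),int(np.nanmedian(P[k,u-1:u+2,2]))) for k in list(range(164,172))+list(range(206,217))])
E
```

```text
y rows [41, 38, 35, 32, 29, 26, 23, 20, 17, 14, 11, 8, 5, 2, 0, -3, -6, -9, -14, -17, -20, -23]
172 [6, 6, 8, 16, 31, 30, 32, 33, 31, 33, 7, 29, 29, 29, 29, 32, 34, 30, 8, 8, 7, 7]
180 [6, 9, 5, 6, 31, 30, 33, 31, 32, 30, 7, 30, 31, 32, 31, 31, 30, 29, 5, 8, 7, 4]
188 [7, 8, 6, 6, 30, 32, 32, 30, 31, 31, 29, 29, 29, 31, 33, 31, 32, 30, 8, 8, 8, 6]
196 [8, 7, 9, 8, 30, 32, 32, 31, 32, 34, 30, 32, 32, 32, 31, 34, 30, 32, 9, 7, 7, 8]
204 [8, 8, 4, 7, 13, 29, 33, 30, 33, 29, 32, 29, 30, 31, 32, 31, 31, 31, 7, 7, 6, 5]
210 [9, 6, 7, 4, 7, 31, 31, 32, 29, 31, 30, 19, 19, 20, 20, 18, 20, 18, 8, 7, 8, 9]
261 [(551, 42), (549, 30), (549, 6), (546, 6), (543, 9), (539, 10), (534, 31), (531, 31), (424, 30), (421, 34), (418, 29), (415, 30), (412, 31), (409, 31), (406, 30), (403, 32), (400, 6), (397, 64), (394, 63)]
269 [(550, 39), (550, 23), (549, 5), (546, 8), (539, 30), (536, 31), (533, 31), (530, 30), (424, 30), (421, 32), (418, 31), (415, 33), (412, 31), (409, 31), (406, 8), (403, 6), (400, 62), (397, 64), (394, 64)]
```

>>> {"name": "move_arm", "arguments": {
  "increments": [
    [[0.6,-2.8,0.9,0.3,0,0,0.163],[0.6,-2.6,1.4,0.3,0,0,0.163],[0.6,-2.4,1.8,0.3,0,0,0.163],[0.6,-2.1,2.2,0.3,0,0,0.163],[0.6,-1.7,2.2,0.3,-0.01,0,0.163],[0.6,0,0,0,0,0,0],[0.6,0,0,0,0,0,0]]
  ]
}}

```text
time_s: 38.67
ee_pos: [484.4, -432.2, 141.2]
ee_rot: [-179.8, 1.4, 6.8]
force: [0.0, 0.1, 0.4]
gripper_width: 54.9
```

```bash
python3 plan.py 0.6 494 -430 60 8.5 0 4; sed -i 's/<110/<130/;s/lo=800/lo=600/' meas.py wlook.py; python3 wlook.py 18; python3 - <<'E'
from h import *
save(load('wrist'),'w8.png')
E
```

```text
t 38.7 [ 484.4 -432.2  141.2] [-179.8    1.4    6.8] 54.9
[0.6, 0.29, -0.02, 2.02, -0.001, 0.006, -0.008],[0.6, 0.28, -0.02, 2.02, -0.001, 0.006, -0.008],[0.6, 0.27, -0.02, 2.03, -0.001, 0.006, -0.008],[0.6, 0.26, -0.02, 2.03, -0.001, 0.006, -0.008],
[ 484.5 -432.1  141.2] [-179.8    1.4    6.8]
[447.9  79.8] 2801 [ 5.964e+02 -6.000e+02  1.568e+02  1.730e+01 -4.000e-01] [ 602.6 -600.3]
[ 79.6 100. ] 1952 [ 542.8 -250.8   46.8   41.6   -0.8] [ 543.8 -250.3]
[262.6 168.4] 1067 [ 495.6 -435.4   58.3   19.5    7.6] [ 496.4 -435.5]
```

View pics/w8.png

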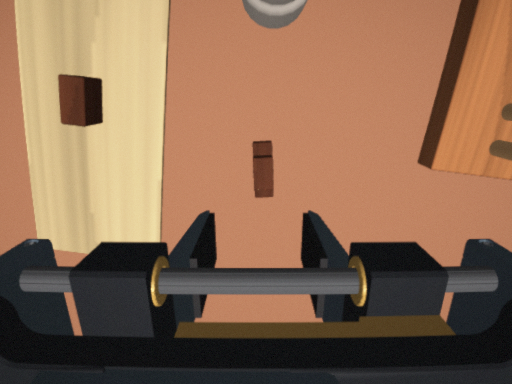

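The foot is at (262,168) between the finger lines, and both long rails read flat at 32 mm.

>>> {"name": "move_arm", "arguments": {
  "increments": [
    [[0.6,0.4,0,2.2,0,0.01,-0.01],[0.6,0.4,0,2.2,0,0,-0.01],[0.6,0.2,0,2.2,0,0,0],[0.6,0,0,1,0,0,0],[0.6,0,0,0,0,0,0]]
  ]
}}

```text
time_s: 39.35
ee_pos: [496.2, -426.5, 64.4]
ee_rot: [-179.8, 0.7, 8.6]
force: [-0.1, 0.6, 0.1]
gripper_width: 54.8
```

```bash
python3 plan.py 0.6 496 -432 12 8 0 3
```

```text
t 39.4 [ 496.2 -426.5   64.4] [-179.8    0.7    8.6] 54.8
[0.6, -0.01, 0.19, 1.75, -0.001, 0.004, 0.003],[0.6, -0.02, 0.18, 1.75, -0.001, 0.004, 0.003],[0.6, -0.03, 0.18, 1.75, -0.001, 0.004, 0.003],
```

>>> {"name": "move_arm", "arguments": {
  "increments": [
    [[0.6,0,0.2,1.7,0,0,0],[0.6,0,0.1,1.7,0,0,0],[0.6,0,0.1,1.2,0,0,0],[0.6,0,0,0.6,0,0,0],[0,0,0,0,0,0,0],[0,0,0,0,0,0,0],[0,0,0,0,0,0,0],[0,0,0,0,0,0,0]]
  ]
}}

```text
time_s: 40.35
ee_pos: [497.4, -431.8, 11.2]
ee_rot: [-180.0, 0.5, 8.6]
force: [0.3, -0.2, -1.0]
gripper_width: 19.7
```

>>> {"name": "move_arm", "arguments": {
  "increments": [
    [[0,0,0,-1,0,0,0],[0,0,0,-3,0,0,0],[0,0,0,-5,0,0,0],[0,0,0,-5,0,0,0],[0,0,0,0,0,0,0]]
  ]
}}

```text
time_s: 40.98
ee_pos: [499.2, -431.8, 158.6]
ee_rot: [179.9, 0.4, 8.6]
force: [0.2, -0.4, -0.4]
gripper_width: 19.6
```

```bash
python3 plan.py 0 700 -8 145 -0.8
```

```text
t 41.0 [ 499.2 -431.8  158.6] [179.9   0.4   8.6] 19.6
[0.0, 2.91, -4.32, 0.12, 0.0, 0.001, 0.018],[0.0, 2.83, -4.38, 0.12, 0.0, 0.001, 0.018],[0.0, 2.75, -4.43, 0.13, 0.0, 0.001, 0.018],[0.0, 2.67, -4.48, 0.13, 0.0, 0.001, 0.018],[0.0, 2.59, -4.52, 0.14, 0.0, 0.001, 0.018],[0.0, 2.5, -4.57, 0.14, 0.0, 0.001, 0.018],[0.0, 2.42, -4.61, 0.14, 0.0, 0.001, 0.018],[0.0, 2.34, -4.66, 0.14, 0.0, 0.001, 0.018],[0.0, 2.25, -4.7, 0.15, 0.0, 0.001, 0.018],
```

>>> {"name": "move_arm", "arguments": {
  "increments": [
    [[0,2.9,-4.3,0.1,0,0,0.018],[0,2.8,-4.4,0.1,0,0,0.018],[0,2.8,-4.4,0.1,0,0,0.018],[0,2.7,-4.5,0.1,0,0,0.018],[0,2.6,-4.5,0.1,0,0,0.018],[0,2.5,-4.6,0.1,0,0,0.018],[0,2.4,-4.6,0.1,0,0,0.018],[0,2.3,-4.7,0.1,0,0,0.018],[0,2.1,-4.5,0.1,0,0,0.018],[0,0,0,0,0,0,0],[0,0,0,0,0,0,0]]
  ]
}}

```text
time_s: 42.35
ee_pos: [700.2, 3.1, 139.2]
ee_rot: [179.9, 1.1, -1.1]
force: [0.4, -0.0, -0.8]
gripper_width: 19.7
```

```bash
python3 plan.py 0 709 -6 80 -0.8 0 4; python3 - <<'E'
from h import *
w=grab('wrist');p=monitor.state()['ee_pos'];hsv=cv2.cvtColor(w['color'],cv2.COLOR_RGB2HSV)
cv2.imwrite('pics/w9.png',cv2.resize(cv2.cvtColor(w['color'],cv2.COLOR_RGB2BGR)[100:350,120:400],(672,600),interpolation=cv2.INTER_CUBIC))
E
```

```text
t 42.4 [700.2   3.1 139.2] [179.9   1.1  -1.1] 19.7
[0.0, 0.25, 0.22, 1.48, 0.001, 0.005, -0.001],[0.0, 0.25, 0.22, 1.48, 0.001, 0.005, -0.001],[0.0, 0.24, 0.22, 1.48, 0.001, 0.005, -0.001],[0.0, 0.23, 0.22, 1.48, 0.001, 0.005, -0.001],
```

View pics/w9.png

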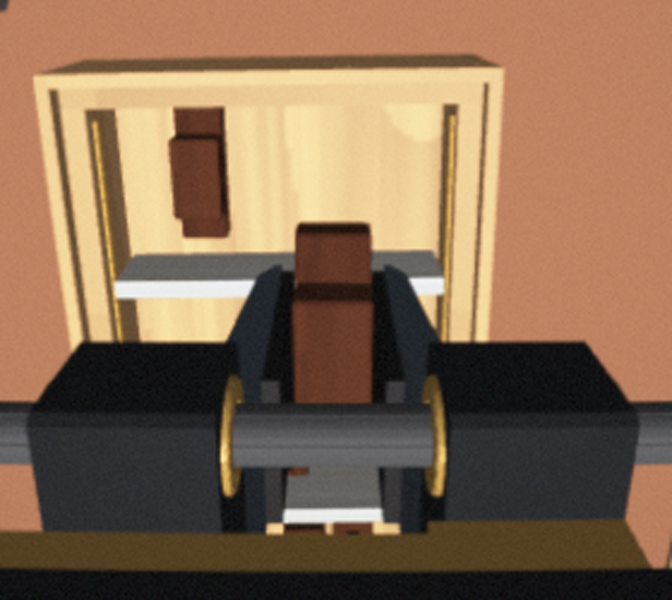

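```bash
python3 - <<'E'
from h import *
f=load('wrist'); z=139.2
print('block edge(c+17)',ray(f,[[259,224]],z+12.8)[0].round(1),'base end(c+30)',ray(f,[[259,198]],z-.2)[0].round(1))
print('div top edges',ray(f,[[180,216],[180,223]],42).round(1).tolist(),'far wall ledge inner',ray(f,[[250,144.6]],46).round(1).tolist())
E
```

```text
block edge(c+17) [712.8   1.6 152. ] base end(c+30) [724.3   1.3 139. ]
div top edges [[672.5, 79.7, 42.0], [665.0, 80.5, 42.0]] far wall ledge inner [[742.1, 8.6, 46.0]]
```

>>> {"name": "move_arm", "arguments": {
  "increments": [
    [[0,0.8,0.6,1,0,0.01,0],[0,0.3,0.2,2,0,0.01,0],[0,0,0,1.8,0,0,0],[0,0,0,0,0,0,0],[0,0,0,0,0,0,0]]
  ]
}}

```text
time_s: 43.02
ee_pos: [710.5, -13.2, 88.8]
ee_rot: [179.8, -0.2, -1.6]
force: [0.3, -0.3, -0.5]
gripper_width: 19.5
```

>>> {"name": "move_arm", "arguments": {
  "increments": [
    [[0,0.2,-0.6,1.4,0,0,-0.01],[0,0,0,1.2,0,0,0],[0,0,0,0,0,0,0],[0,0,0,0,0,0,0]]
  ]
}}

```text
time_s: 43.52
ee_pos: [713.5, -7.2, 62.0]
ee_rot: [179.8, -0.3, -1.0]
force: [-0.2, -0.3, -0.3]
gripper_width: 19.9
```

>>> {"name": "move_arm", "arguments": {
  "increments": [
    [[0,0,0,1,0,0,0],[0,0,0,1,0,0,0],[0,0,0,0.6,0,0,0],[0,0,0,0,0,0,0]]
  ]
}}

```text
time_s: 44.02
ee_pos: [713.6, -7.2, 34.3]
ee_rot: [179.8, -0.3, -1.0]
force: [0.3, 0.2, -0.9]
gripper_width: 19.6
```

>>> {"name": "move_arm", "arguments": {
  "increments": [
    [[0,0,0,0.8,0,0,0],[0,0,0,0.5,0,0,0],[0,0,0,0.1,0,0,0],[0,0,0,0,0,0,0]]
  ]
}}

```text
time_s: 44.52
ee_pos: [714.1, -7.4, 19.7]
ee_rot: [179.8, -0.3, -1.0]
force: [0.9, -0.7, -0.9]
gripper_width: 19.6
```

>>> {"name": "move_arm", "arguments": {
  "increments": [
    [[0.33,0,0,0,0,0,0],[0.33,0,0,0,0,0,0],[0.33,0,0,-3,0,0,0],[0.33,0,0,-5,0,0,0],[0.33,0,0,-5,0,0,0],[0.6,0,0,0,0,0,0]]
  ]
}}

```text
time_s: 45.28
ee_pos: [713.7, -6.8, 154.0]
ee_rot: [179.8, -0.4, -1.0]
force: [-0.2, -0.8, 0.7]
gripper_width: 37.4
```

```bash
python3 plan.py 0.6 547 -255 150 -0.8
```

```text
t 45.3 [713.7  -6.8 154. ] [179.8  -0.4  -1. ] 37.4
[0.6, -2.71, 4.18, 0.06, 0.001, -0.001, -0.001],[0.6, -2.71, 4.18, 0.07, 0.001, -0.001, -0.001],[0.6, -2.71, 4.18, 0.07, 0.001, -0.001, -0.001],[0.6, -2.71, 4.18, 0.07, 0.001, -0.001, -0.001],[0.6, -2.72, 4.18, 0.07, 0.001, -0.001, -0.001],[0.6, -2.72, 4.18, 0.07, 0.001, -0.001, -0.001],
```

>>> {"name": "move_arm", "arguments": {
  "increments": [
    [[0.6,-2.7,4.2,0,0,0,0],[0.6,-2.7,4.2,0,0,0,0],[0.6,-2.7,4.2,0,0,0,0],[0.6,-2.7,4.2,0,0,0,0],[0.6,-2.7,4.2,0,0,0,0],[0.6,-2.7,4,0,0,0,0],[0.6,0,0,0,0,0,0]]
  ]
}}

```text
time_s: 46.15
ee_pos: [540.4, -259.6, 148.5]
ee_rot: [179.9, -0.0, -0.8]
force: [0.4, 0.5, 0.3]
gripper_width: 55.0
```

```bash
python3 look.py; python3 plan.py 0.6 546 -255 70 -0.8 0 3; python3 - <<'E'
from h import *
P=pts(load('top'))
print('feet z',[[int(np.nanmedian(P[v:v+2,u-1:u+2,2])) for v in range(100,126,2)] for u in (247,266,267,268)])
w=grab('wrist');hsv=cv2.cvtColor(w['color'],cv2.COLOR_RGB2HSV)
# cover edges from wrist: light wood mask
m=((hsv[...,0]>14)&(hsv[...,0]<30)&(hsv[...,2]>150)).astype(np.uint8);m[230:]=0
n,l,s,c=cv2.connectedComponentsWithStats(m)
i=1+s[1:,4].argmax();ys,xs=np.nonzero(l==i);print(s[i])
for r in (130,170,210):
    k=xs[ys==r]; print(ray(w,[[k.min(),r],[k.max(),r]],6).round(1).tolist())
b=((hsv[...,2]<130)&((hsv[...,0]<14)|(hsv[...,0]>170))&(hsv[...,1]>110)).astype(np.uint8)
n,l,s,c=cv2.connectedComponentsWithStats(b)
for i in range(1,n):
    if s[i,4]>200: print('dark',s[i],c[i].round())
E
```

```text
div [236 124  45   4 138] [668.4  18.6]
div [236 162  46   3 119] [553.7  21.4]
[247.1 113.6] 102 [711.8  58.2  60.   18.    3.7] [711.3  58.4]
[268.4 114. ] 110 [710.4  -6.3  59.8  18.6  -1.3] [708.8  -7.5]
[257.7 144.7] 118 [614.2  28.   90.   15.4  -1.1] [613.6  27.4]
[264.8 191. ] 381 [472.4   9.5 137.5  39.8  -1.1] [470.6   8.5]
[259.5 217.9] 401 [390.3  26.4 173.1  21.2  88.9] [389.   26.4]
t 46.2 [ 541.4 -258.4  148.5] [ 1.799e+02 -1.000e-01 -8.000e-01] 54.9
[0.6, 0.15, -0.12, 2.62, 0.0, -0.0, 0.0],[0.6, 0.15, -0.12, 2.62, 0.0, -0.0, 0.0],[0.6, 0.15, -0.12, 2.62, 0.0, -0.0, 0.0],
feet z [[42, 23, 19, 24, 30, 32, 31, 32, 31, 22, 19, 15, 24], [41, 19, 10, 19, 31, 33, 30, 32, 33, 25, 19, 19, 41], [40, 20, 10, 25, 31, 32, 31, 30, 31, 25, 19, 20, 42], [41, 20, 10, 24, 29, 33, 31, 31, 31, 27, 18, 18, 41]]
[  177     0   155   230 30826]
[[594.5, -182.8, 6.0], [592.5, -329.5, 6.0]]
[[551.3, -182.5, 6.0], [549.2, -329.4, 6.0]]
[[504.5, -182.1, 6.0], [502.4, -328.2, 6.0]]
dark [  0   0  13  50 415] [ 4. 28.]
dark [ 243  157   24   47 1068] [254. 180.]
dark [   0  186   52   61 2062] [ 25. 213.]
```

All parts are packed. Next the cover: descend to the grip block.

>>> {"name": "move_arm", "arguments": {
  "increments": [
    [[0.6,0.2,-0.2,2.6,0,0,0],[0.6,0.2,-0.2,2.6,0,0,0],[0.6,0.1,0,2.4,0,0,0],[0.6,0,0,0,0,0,0],[0.6,0,0,0,0,0,0]]
  ],
  "force": 45
}}

```text
time_s: 46.88
ee_pos: [552.6, -247.6, 70.7]
ee_rot: [180.0, -0.3, -0.2]
force: [-0.3, 0.6, 0.9]
gripper_width: 54.8
```

```bash
python3 plan.py 0.6 546 -255 11 -0.8 0 4
```

```text
t 46.9 [ 552.6 -247.6   70.7] [180.   -0.3  -0.2] 54.8
[0.6, -0.17, 0.19, 1.49, 0.0, -0.001, 0.003],[0.6, -0.17, 0.19, 1.49, 0.0, -0.001, 0.003],[0.6, -0.17, 0.19, 1.49, 0.0, -0.001, 0.003],[0.6, -0.16, 0.19, 1.49, 0.0, -0.001, 0.003],
```

>>> {"name": "move_arm", "arguments": {
  "increments": [
    [[0.6,-0.5,0.6,0,0,0,0.01],[0.6,0,0,0,0,0,0],[0.6,0,0,1.6,0,0,0],[0.6,0,0,1.6,0,0,0],[0.6,0,0,1.2,0,0,0],[0.6,0,0,0.6,0,0,0],[0.6,0,0,0,0,0,0]]
  ]
}}

```text
time_s: 47.75
ee_pos: [548.2, -254.2, 18.6]
ee_rot: [179.9, -0.4, -0.8]
force: [0.4, 0.2, 0.5]
gripper_width: 54.9
```

>>> {"name": "move_arm", "arguments": {
  "increments": [
    [[0.6,0,0,0.7,0,-0.005,0],[0.6,0,0,0,0,0,0],[0,0,0,0,0,0,0],[0,0,0,0,0,0,0],[0,0,0,0,0,0,0],[0,0,0,0,0,0,0]]
  ]
}}

```text
time_s: 48.5
ee_pos: [549.4, -254.6, 12.4]
ee_rot: [179.9, -0.2, -0.8]
force: [-0.1, -0.3, -0.9]
gripper_width: 23.8
```

>>> {"name": "move_arm", "arguments": {
  "increments": [
    [[0,0,0,-1,0,0,0],[0,0,0,-2,0,0,0],[0,0,0,-3,0,0,0],[0,0,0,-4,0,0,0],[0,0,0,-4,0,0,0],[0,0,0,-3,0,0,0],[0,0,0,0,0,0,0],[0,0,0,0,0,0,0]]
  ]
}}

```text
time_s: 49.5
ee_pos: [546.2, -253.0, 186.9]
ee_rot: [-180.0, 0.1, -0.8]
force: [0.0, -0.4, -2.3]
gripper_width: 23.5
```

```bash
python3 plan.py 0 586 27 180 -0.8 -12
```

```text
t 49.5 [ 546.2 -253.   186.9] [-1.8e+02  1.0e-01 -8.0e-01] 23.5
[0.0, 0.71, -5.61, 0.14, 0.0, 0.042, -0.0],[0.0, 0.71, -5.61, 0.17, 0.0, 0.042, -0.0],[0.0, 0.7, -5.61, 0.21, 0.0, 0.042, -0.0],[0.0, 0.69, -5.61, 0.24, 0.0, 0.042, -0.0],[0.0, 0.68, -5.61, 0.27, 0.0, 0.042, -0.0],
```

>>> {"name": "move_arm", "arguments": {
  "increments": [
    [[0,0.3,-2,0,0,0.03,0],[0,0.5,-3.5,0,0,0.03,0],[0,0.5,-4,0.1,0,0.03,0],[0,0.5,-4,0.1,0,0.03,0],[0,0.5,-4,0.1,0,0.03,0],[0,0.5,-4,0.1,0,0.03,0],[0,0.4,-3.5,0.1,0,0.03,0],[0,0.2,-2,0.1,0,0,0],[0,0,-0.5,0,0,0,0],[0,0,0,0,0,0,0],[0,0,0,0,0,0,0]]
  ]
}}

```text
time_s: 50.88
ee_pos: [574.0, 29.4, 163.5]
ee_rot: [-179.7, -10.0, -1.0]
force: [-0.3, 1.0, -3.2]
gripper_width: 24.1
```

```bash
python3 plan.py 0 590 27 150 -0.8 -12 3; python3 - <<'E'
from h import *
print(monitor.state()['force'])
f=grab('scene'); c=cv2.cvtColor(f['color'],cv2.COLOR_RGB2BGR)
t=load('top');
# lip in top view at z=65
hsv=cv2.cvtColor(t['color'],cv2.COLOR_RGB2HSV);m=((hsv[...,2]<130)&((hsv[...,0]<14)|(hsv[...,0]>170))&(hsv[...,1]>90));m[:212]=0;m[225:]=0;m[:,:226]=0;m[:,:292]&=True;m[:,292:]=0
ys,xs=np.nonzero(m);Q=ray(t,np.c_[xs,ys],65);print(Q.min(0),Q.max(0),Q.mean(0))
E
```

```text
t 50.9 [574.   29.4 163.5] [-179.7  -10.    -1. ] 24.1
[0.0, 0.45, 0.07, 0.53, -0.0, 0.011, -0.001],[0.0, 0.44, 0.07, 0.54, -0.0, 0.011, -0.001],[0.0, 0.44, 0.07, 0.54, -0.0, 0.011, -0.001],
[-0.34137927  0.97842464 -3.22621911]
[378.77820225 -56.32107029  65.        ] [406.53668766 110.72313293  65.        ] [389.68327617  27.03851207  65.        ]
```

>>> {"name": "move_arm", "arguments": {
  "increments": [
    [[0,0.7,0.1,0.5,0,0.015,0],[0,0.6,0.1,0.5,0,0.015,0],[0,0.2,0,0.5,0,0.005,0],[0,0,0,0,0,0,0],[0,0,0,0,0,0,0]]
  ]
}}

```text
time_s: 51.55
ee_pos: [592.9, 25.1, 150.5]
ee_rot: [-179.7, -12.2, -1.2]
force: [0.4, 0.2, -2.2]
gripper_width: 23.8
```

```bash
python3 plan.py 0 588 27 115 -0.8 -12 3; python3 - <<'E'
from h import *
# cover far edge in the wrist view, in cover plane
w=grab('wrist');s=monitor.state();hsv=cv2.cvtColor(w['color'],cv2.COLOR_RGB2HSV)
c=cv2.cvtColor(w['color'],cv2.COLOR_RGB2BGR);save(w,'w10.png')
f=grab('scene'); save(f,'s10.png')
im=np.hstack([cv2.resize(c,(400,300)),cv2.resize(cv2.cvtColor(f['color'],cv2.COLOR_RGB2BGR)[100:300,100:367],(400,300))]);cv2.imwrite('pics/c10.png',im)
E
```

```text
t 51.5 [592.9  25.1 150.5] [-179.7  -12.2   -1.2] 23.8
[0.0, -0.41, -0.05, 1.12, -0.0, -0.001, -0.002],[0.0, -0.41, -0.05, 1.12, -0.0, -0.001, -0.002],[0.0, -0.41, -0.06, 1.12, -0.0, -0.001, -0.002],
```

View pics/c10.png

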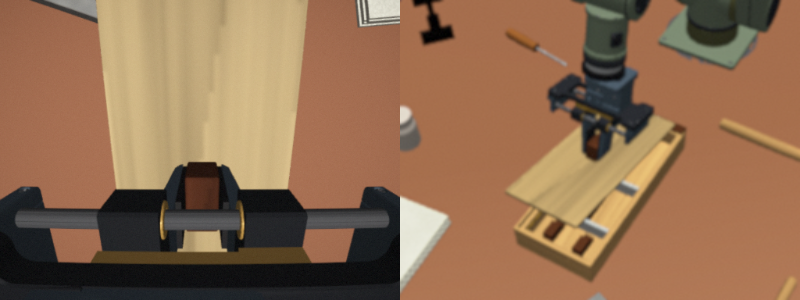

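The cover is held tilted, with the lip end low and the grip at (200,185) in the wrist half. I'll check its plane by depth.

```bash
cat > plane.py <<'E'
from h import *
w=grab('wrist');s=monitor.state();p=s['ee_pos'];P=pts(w);hsv=cv2.cvtColor(w['color'],cv2.COLOR_RGB2HSV)
m=((hsv[...,0]>14)&(hsv[...,0]<30)&(hsv[...,2]>120));m[205:]=0;m[:,:150]=0;m[:,370:]=0;m&=np.isfinite(P[...,2])
Q=P[m];
for _ in range(3):
    a=np.linalg.lstsq(np.c_[Q[:,:2]-p[:2],np.ones(len(Q))],Q[:,2]-p[2],rcond=None)[0]
    r=Q[:,2]-p[2]-np.c_[Q[:,:2]-p[:2],np.ones(len(Q))]@a; Q=Q[abs(r)<6]
print(p.round(1),s['ee_rot'].round(1),'F',s['force'].round(1))
print('cover top: pitch %.1f roll %.1f z under TCP %.1f'%(np.degrees(np.arctan(a[0])),np.degrees(np.arctan(a[1])),a[2]),len(Q))
# near low corner (underside) z for cover half length 183 behind TCP
th=np.arctan(a[0]); print('corner x,z',(p[0]-183*np.cos(th)+12.4*np.sin(th)).round(1),(p[2]+a[2]-183*np.sin(th)-6/np.cos(th)).round(1))
E
python3 plane.py
```

```text
[592.9  25.2 150.6] [-179.7  -12.2   -1.2] F [ 0.6  1.  -1.5]
cover top: pitch 12.0 roll 0.1 z under TCP -5.6 44928
corner x,z 416.5 100.7
```

>>> {"name": "move_arm", "arguments": {
  "increments": [
    [[0,-0.5,-0.1,1,0,0,-0.005],[0,-0.4,-0.1,1,0,0,-0.003],[0,-0.2,0,1,0,0,0],[0,-0.2,0,0.7,0,0,0],[0,0,0,0,0,0,0],[0,0,0,0,0,0,0]]
  ]
}}

```text
time_s: 52.45
ee_pos: [587.1, 27.8, 108.3]
ee_rot: [-179.8, -12.1, -0.7]
force: [-0.1, -0.7, -3.0]
gripper_width: 24.0
```

```bash
python3 plane.py; python3 plan.py 0 586 27 99 -0.8 -12 2
```

```text
[587.1  27.8 108.4] [-179.8  -12.1   -0.7] F [ 0.1  0.5 -2.3]
cover top: pitch 12.0 roll 0.1 z under TCP -5.6 44942
corner x,z 410.6 58.7
t 52.5 [587.1  27.8 108.4] [-179.8  -12.1   -0.7] 23.7
[0.0, -0.15, 0.04, 0.45, -0.0, -0.001, 0.001],[0.0, -0.15, 0.04, 0.45, -0.0, -0.001, 0.001],
```

>>> {"name": "move_arm", "arguments": {
  "increments": [
    [[0,-0.1,0,0.5,0,0,0],[0,-0.1,0,0.4,0,0,0],[0,0,0,0,0,0,0],[0,0,0,0,0,0,0]]
  ]
}}

```text
time_s: 53.0
ee_pos: [587.5, 27.8, 99.2]
ee_rot: [-179.8, -12.2, -0.7]
force: [-0.2, -1.0, -3.2]
gripper_width: 23.5
```

>>> {"name": "move_arm", "arguments": {
  "increments": [
    [[0,-0.6,0,-0.1,0,0,0],[0,-0.6,0,-0.1,0,0,0],[0,-0.5,0,-0.1,0,0,0],[0,-0.3,0,-0.1,0,0,0],[0,0,0,0,0,0,0],[0,0,0,0,0,0,0]]
  ]
}}

```text
time_s: 53.75
ee_pos: [565.5, 28.0, 99.4]
ee_rot: [-179.8, -12.2, -0.7]
force: [-0.8, 0.0, -1.4]
gripper_width: 23.8
```

>>> {"name": "move_arm", "arguments": {
  "increments": [
    [[0,0,0,0.6,0,-0.035,0],[0,0,0,0.6,0,-0.035,0],[0,0,0,0.6,0,-0.035,0],[0,0,0,0,0,0,0],[0,0,0,0,0,0,0]]
  ]
}}

```text
time_s: 54.38
ee_pos: [570.8, 28.0, 80.2]
ee_rot: [-179.8, -5.9, -0.7]
force: [0.3, 0.2, -3.0]
gripper_width: 24.0
```

```bash
python3 plane.py
```

```text
[570.8  28.   80.3] [-179.8   -5.9   -0.7] F [ 0.5 -1.1 -3.3]
cover top: pitch 5.8 roll 0.2 z under TCP -5.7 44929
corner x,z 390.0 50.1
```

>>> {"name": "move_arm", "arguments": {
  "increments": [
    [[0,-0.1,0,0.7,0,-0.034,0],[0,0,0,0.7,0,-0.034,0],[0,0,0,0,0,0,0],[0,0,0,0,0,0,0]]
  ]
}}

```text
time_s: 54.92
ee_pos: [571.1, 28.1, 65.4]
ee_rot: [-179.8, -1.8, -0.6]
force: [0.4, -0.4, -1.4]
gripper_width: 23.8
```

```bash
python3 plane.py
```

```text
[571.1  28.1  65.4] [-179.8   -1.8   -0.6] F [ 1.   0.  -2.3]
cover top: pitch 1.7 roll 0.2 z under TCP -5.8 44918
corner x,z 388.6 48.4
```

>>> {"name": "move_arm", "arguments": {
  "increments": [
    [[0,0,0,0.35,0,-0.015,0],[0,0,0,0.3,0,-0.015,0],[0,0,0,0,0,0,0],[0,0,0,0,0,0,0]]
  ]
}}

```text
time_s: 55.48
ee_pos: [571.4, 28.1, 59.1]
ee_rot: [-179.8, -0.0, -0.6]
force: [-0.1, -0.0, -1.5]
gripper_width: 23.6
```

```bash
python3 plane.py
```

```text
[571.4  28.1  59.1] [-179.8   -0.    -0.6] F [-0.4  0.1 -0.5]
cover top: pitch -0.1 roll 0.2 z under TCP -5.8 44943
corner x,z 388.4 47.6
```

>>> {"name": "move_arm", "arguments": {
  "increments": [
    [[0,0,0,0.1,0,0,0],[0,0,0,0,0,0,0],[0.36,0,0,0,0,0,0],[0.36,0,0,0,0,0,0],[0.36,0,0,0,0,0,0],[0.36,0,0,-2,0,0,0],[0.4,0,0,-4,0,0,0],[0.6,0,0,-5,0,0,0],[0.6,0,0,-3,0,0,0],[0.6,0,0,0,0,0,0]]
  ]
}}

```text
time_s: 56.78
ee_pos: [571.7, 27.7, 202.4]
ee_rot: [-179.8, -0.1, -0.6]
force: [-0.1, 0.4, 0.6]
gripper_width: 55.0
```

>>> {"name": "move_arm", "arguments": {
  "increments": [
    [[0.6,0,5,-1,0,0,0],[0.6,0,5,-1,0,0,0],[0.6,0,5,0,0,0,0],[0.6,0,5,0,0,0,0],[0.6,0,5,0,0,0,0],[0.6,0,5,0,0,0,0],[0.6,0,0,0,0,0,0],[0.6,0,0,0,0,0,0]]
  ]
}}

```text
time_s: 57.78
ee_pos: [564.5, -278.8, 207.7]
ee_rot: [-179.4, 0.9, -0.5]
force: [-0.6, 0.4, -0.0]
gripper_width: 54.5
```

```bash
python3 - <<'E'
from h import *
f=grab('top');P=pts(f);s=monitor.state();print(s['time_s'],s['ee_pos'].round(),s['force'].round(1))
m=np.zeros(P.shape[:2],bool);m[100:214,236:284]=True
m[145:175,245:275]=False;m&=abs(P[...,2]-52)<8
Q=P[m];a=np.linalg.lstsq(np.c_[Q[:,:2]-[570,27],np.ones(len(Q))],Q[:,2],rcond=None)[0];print('cover top plane: slopes',(a[:2]*1000).round(2),'z',a[2].round(1),'frac',len(Q)/m.size)
for v in range(93,104):print(v,int(P[v,262,0]),round(P[v,262,2]),end='; ')
print()
for v in (110,160,205): print([(int(P[v,u,1]),int(round(P[v,u,2]))) for u in list(range(229,237))+list(range(281,291)) if P[v,u,2]==P[v,u,2]])
c=cv2.cvtColor(f['color'],cv2.COLOR_RGB2BGR)
cv2.imwrite('pics/end.png',cv2.resize(c[80:240,90:303],(798,600),interpolation=cv2.INTER_CUBIC))
E
```

```text
57.825 [ 564. -279.  208.] [-1.3  0.1 -0.3]
cover top plane: slopes [0.25 5.29] z 51.6 frac 0.0229644775390625
93 784 -2; 94 780 0; 95 759 54; 96 756 54; 97 755 48; 98 752 45; 99 747 51; 100 744 51; 101 740 54; 102 738 51; 103 737 44; 
[(115, -1), (109, 49), (106, 57), (103, 42), (100, 52), (97, 51), (94, 52), (91, 51), (-44, 52), (-48, 43), (-50, 46), (-53, 56), (-56, 53), (-64, -2), (-67, 2), (-70, 1), (-74, 0), (-77, -2)]
[(117, 0), (114, 2), (108, 55), (105, 46), (102, 52), (99, 51), (96, 54), (93, 54), (-40, 52), (-43, 53), (-47, 45), (-50, 45), (-52, 55), (-55, 57), (-63, -2), (-66, 2), (-69, 1), (-72, 3)]
[(119, 1), (116, 0), (110, 57), (107, 54), (105, 44), (101, 53), (98, 52), (95, 54), (-37, 54), (-40, 54), (-43, 46), (-46, 52), (-50, 45), (-52, 54), (-55, 53), (-63, 1), (-66, 0), (-69, 0)]
```

View pics/end.png

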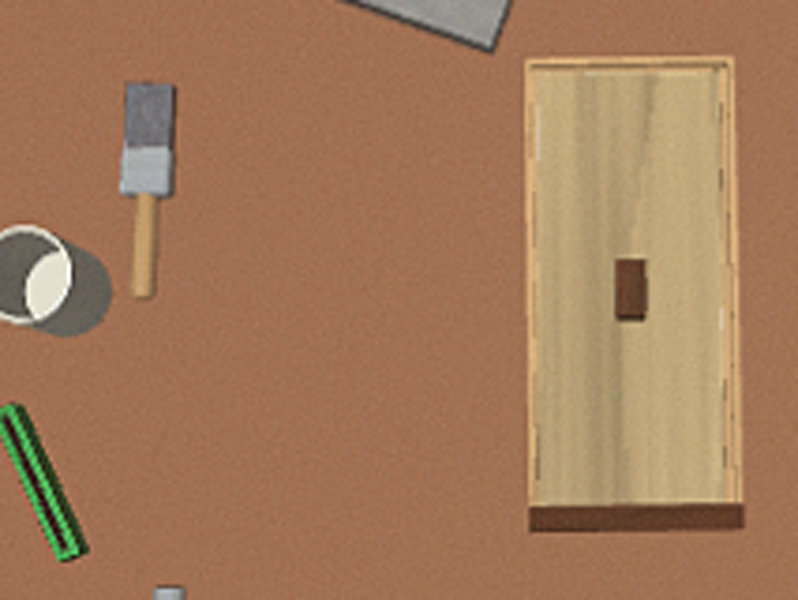

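The cover lies flat inside the rim at (630,290), with its end under the lip. The parts are off the table and the bystanders in view are undisturbed.

```bash
python3 -c "
from h import *
print(job.job_done())"
```

```text
the job is handed in; nothing more can be done
None
```

The kit is packed, the cover is on, and the job was handed in at about 58 s of the 210 s allowed; no verdict was reported.

- **Dividers:** The near divider is at about tote x −16 mm and the far one at +99 mm. The bays are about 156, 107 and 73 mm long, so each has at least 13 mm to spare.
- **Parts:** Both long rails, the one short rail that was present and both feet are in their bays. Depth readings put their tops at about 32 mm, which means they lie flat on the floor.
- **Cover:** I tilted it 12°, tucked it under the lip, lowered it and let go. Its top then read about 51.6 mm against the 52 mm expected for lying flat. The far end rests only about 3 mm onto its ledge.
- **Bystanders:** I did not touch the bystanders or the green look-alike; I made no separate check of their positions at the end.

Three things did not go cleanly:
- **Second long rail:** It first came down on the near divider and may have pushed it about 2 mm. I dragged it off and confirmed it flat.
- **Displaced long rail:** One long rail then turned up moved sideways in its bay. I took it for the announced knock. It was still flat there, so I left it touching its neighbour and turned by a few degrees.
- **Cover slope:** The final depth fit showed a 5 mrad sideways slope on the cover, about 0.8 mm across its width. I put that down to camera noise.

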